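# Gauge a pressed tablet on the ratchet thickness gauge

### The arm

A 7-joint arm with a two-finger parallel gripper is mounted at the origin on the work surface; the furniture and walls round the work are solid. World frame = base frame: x ahead of the robot, y to its left, z up, the work surface at z = 0. Lengths are in mm, angles in rad, forces in N, time in s.
With the tool pointing down it reaches from about 400 to 875 mm from the base axis. Payload 4.4 kg.
Tool frame: the origin (TCP) lies between the finger pads; the fingertips stand ctrl.finger_overhang ahead of it and the grasp point (between the pads) lies 11 mm behind it (ctrl.finger_overhang is the distance from the TCP to the fingertips, in mm); z points along the fingers, y is the direction in which the jaws open and shut (so a half turn about z gives the same grasp; the last joint's range is limited). The gripper opens to 85 mm and grips with 20 to 120 N. Pads are 22 mm wide; open, the fingers measure 114 mm over their backs; the gripper's body (76 mm by 85 mm) begins 54 mm behind the grasp point. The pads swing forward as they close: fully open they stand 13 mm farther back than shut.
Start: joints at [-1.253, 0.628, 0.038, 1.517, -0.027, 0.996, -0.02], TCP at [243.367, 602.736, 205.113] pointing down, gripper open.
Joint ranges: [-3.06, 3.06], [-0.37, 2.12], [-1.25, 1.32], [0.18, 2.47], [-1.1, 4.24], [0.23, 1.98], [-2.94, 2.94]. Speed limits (rad/s): [2.57, 2.57, 3.14, 3.14, 3.14, 3.14, 3.14].

### API

Orientations are given as [roll, pitch, yaw] about the fixed x, y, z axes, in that order (R = Rz(yaw) Ry(pitch) Rx(roll)).
In Python, from cell import ctrl gives the robot as it stands. The module is installed in compiled form; this text tells all that it offers.
- The arm moves only by the tool step_arm, never from a script. Its argument "deltas" is a list that holds one entry, the list of rows, each a list of 7 numbers: the opening, from 0 (shut) to 1 (fully open), then the shift along the world's x, y, z in mm, then the turn, a rotation vector about the world's x, y, z in rad. In form: [[[grip, tx, ty, tz, rx, ry, rz], ...]]. A call has 1 to 10 rows; each row shifts and turns the commanded pose from where the row before left it; what a row does not reach is not made up. A row lasts 1/12 s, in which the tool goes at most 41.7 mm and 7.16 degrees, less where a joint would pass 70% of its speed; a pose out of reach is approached as far as the arm can. A call is refused whole if a number of a shift passes 41.7 or a number of a turn 0.125, either way. A call with a gripper value outside its range is refused whole. The fingers move at their own pace and stop on an object; the grip force is fixed at half the most. Time passes only in rows, so rows that do not move let the fingers close. It gives the time, the measured TCP pose, the force and the opening at its end, in the units of the state.
- ctrl.read_state(): the state, without advancing time (a new reading comes with each control period).
- ctrl.get_image(name): name is "scene" or "side" or "wrist"; returns (picture, depth): 400x640x3 uint8, red, green, blue; 400x640 float32, mm along the optical axis (not along the pixel's ray), 0 where there is no reading.
- ctrl.camera_info(name): a dict with "intrinsics" (3x3 intrinsics, pixels), "distortion" ([k1, k2, p1, p2, k3] as OpenCV has them; the pictures are not rectified), "rvec" (rotation vector, rad) and "tvec" (3), from world to camera coordinates, as OpenCV has them. Camera axes: x right, y down, z forward; pixel columns grow to the right and rows downward; lengths in mm; the calibration is good to about 2 mm. A picture is of the moment at which its call begins: read the wrist's pose just before it. camera_info takes no time and is no camera call; for the wrist camera it gives the pose at the moment of the call.
- ctrl.finish_job(): hands the job in, once; it reports no verdict.
The state is a dict: "clock": time; "qpos": joint angles; "qd": joint speeds; "tau": joint torques, N m; "eef_pos": TCP position; "tool_rot": TCP orientation; "force": force on the tool from outside, world axes, zero at the start; "torque": the same for the moment, N m; "width": finger opening in mm.
Only numpy, scipy, OpenCV 4.12 (cv2) and the standard library are available. Lean on these libraries where they do the work, as an engineer would, in place of code of your own. Each camera call takes 0.05 s, during which the arm holds its last target.

### The job

Measure the round pressed-herb tablet on the thickness gauge: lay it flat in the round recess of the sliding stage, push the stage all the way in under the spindle, then turn the small ratchet knob on top clockwise until it slips with a click. Stop at that first click, before a second one bites into the tablet, and let go, leaving the tablet clamped for the reading.

Things in the scene. Friction and masses are not known exactly. Their poses are not given: they have to be found in the camera images.
- tablet_center (a point): centre of the round pressed-herb tablet: a brown disc 34 mm across, 18 mm thick, about 30 g, flat on the table at the robot's right in a row with two square blocks of the same stuff (30 x 30 x 20 mm, not wanted, at least 45 mm from centre to centre). The point is half-way up, 9 mm above the underside; z is the disc's axis.
- tablet: the same disc; origin at the centre of its underside.
- gauge: bench thickness gauge fixed to the table. Origin on the table under the spindle axis, z up. Grey bed 118 mm (x) by 256 mm (y, from -188 to +68 mm); column at +x; an arm 44 mm wide, top 92 mm above the table, reaches over the bed and carries spindle, drum and knob. +y is the way the stage slides home.
- stage: aluminium stage on two rails along the gauge's y, 62 mm wide, 118 mm long, top 34 mm above the table. Origin below the recess, 22 mm above the table. It starts pulled out to the gauge's -y side, 80 to 100 mm short of home; at home it meets a hard stop, recess on the spindle axis. Sliding takes about 3 N.
- nest (a point): centre of the floor of the round recess in the stage: 41 mm across, 4 mm deep, floor 30 mm above the table. A seated tablet stands 14 mm out of it, its centre 39 mm above the table.
- tab (a point): middle of the upright dark push tab on the stage, 70 mm outward (gauge -y) of the recess centre: a plate 26 mm (x) by 8 mm (y), rising 30 mm from the stage's surface to 64 mm above the table; the point is 50 mm above the table.
- anvil_point (a point): fixed point on the spindle axis, 30 mm above the table: the recess floor's centre when the stage is home. Above it hangs the spindle, a steel rod with a flat foot 20 mm across, which starts 1.5 to 10 mm above the top of a seated tablet; its height is not measured.
- knob_grip (a point): on the axis of the ratchet knob, 139 mm above the table: dark ribbed round knob, 34 mm across, from 121 to 153 mm above the table, standing on the wider drum. It turns endlessly about the vertical and does not rise or fall; z up. Clockwise from above drives the drum, which feeds the spindle down 22 mm a turn.
- knob_mark (a point): index on the knob's foot, 18.5 mm from the axis. Knob torque, read while holding still: 0.08 to 0.16 N m while the spindle feeds freely, climbing to 0.25 to 0.32 as it bears on the tablet; then the ratchet jumps (click) and it falls below 0.09; it builds up again to the next click 30 degrees on. Let go, the knob springs back up to 16 degrees; drum and spindle stay.
- drum_mark (a point): index on top of the graduated drum under the knob (57 mm across, from 96 to 121 mm above the table), 18.5 mm from the axis. Both marks coincide at the start. With the knob free they stand 0 to 4 mm apart before a click, 8 to 10 mm after one click, 17 to 19 mm after two; while the knob is held wound up they part by up to 8.5 mm before the first click.
There are look-alikes about, which are no part of the job. What is shaped like the tablet but blue or green is not meant.

How it is judged:
By the outcome, as a careful person would: the job done as asked, in the order asked, and still so for the second after the job is handed in, with the robot touching nothing.
It also fails if it takes over 72 s, if anything falls off the work surface, if the arm or the gripper's body presses on something with over 40 N, if the wrist force passes 120 N, or if a joint passes its speed limit or range.

## Working session

There is one attempt and no reset: what is moved stays moved. The work goes in short steps, Python scripts to look and compute and a tool call to move; the robot and the scene stay as the last step left them, time stands still between calls to the robot, and variables do not carry over. Pictures are saved under pics/ and viewed, and the job is handed in when it is done.

Besides the shell and the picture viewer there is one more tool, called after "Request:" as name(argument=value, ...) on one line, values as JSON. step_arm: Moves the arm, as the interface text tells. Its arguments: {"type":"object","properties":{"deltas":{"type":"array"}},"required":["deltas"]}

```bash
mkdir -p pics; cat > h.py <<'E'
import numpy as np, cv2
from cell import ctrl
def cam(n):
    c=ctrl.camera_info(n);K=np.array(c["intrinsics"],float);D=np.array(c["distortion"],float)
    R,_=cv2.Rodrigues(np.array(c["rvec"],float));t=np.array(c["tvec"],float).reshape(3)
    return K,D,R,t
def ray(c,uv):
    K,D,R,t=c
    p=cv2.undistortPoints(np.array(uv,float).reshape(-1,1,2),K,D).reshape(-1,2)
    d=np.c_[p,np.ones(len(p))]@R   # R^T d
    return -R.T@t,d
def onz(c,uv,z):
    o,d=ray(c,uv); s=(z-o[2])/d[:,2]; return o+d*s[:,None]
def proj(c,P):
    K,D,R,t=c
    return cv2.projectPoints(np.array(P,float).reshape(-1,1,3),cv2.Rodrigues(R)[0],t,K,D)[0].reshape(-1,2)
def grab(n,f):
    c=cam(n);im,d=ctrl.get_image(n)
    cv2.imwrite(f"pics/{f}.png",im[:,:,::-1]);np.savez(f"pics/{f}.npz",im=im,d=d,K=c[0],D=c[1],R=c[2],t=c[3])
    return c,im,d
def load(f):
    z=np.load(f"pics/{f}.npz");return (z['K'],z['D'],z['R'],z['t']),z['im'],z['d']
def cloud(c,d):
    h,w=d.shape;u,v=np.meshgrid(np.arange(w),np.arange(h))
    o,r=ray(c,np.stack([u,v],-1).reshape(-1,2).astype(float))
    P=o+r*d.reshape(-1,1);P[d.reshape(-1)<=0]=np.nan
    return P.reshape(h,w,3)
E
python3 - <<'E'
from h import *
for n in("scene","side","wrist"):grab(n,n+"0")
s=ctrl.read_state();print(s,ctrl.finger_overhang)
E
```

```text
{'clock': 0.15, 'qpos': array([-1.25280806,  0.62912528,  0.03846891,  1.51808764, -0.02699911,
        0.99630987, -0.01995665]), 'qd': array([ 0.00170672, -0.00167691,  0.00040162, -0.00275035, -0.00108158,
        0.00086156,  0.00074608]), 'tau': array([ 1.93375396e-03, -5.63800764e+01,  1.22785136e+00, -1.93653542e+01,
        1.11398741e-02,  7.31709501e-03,  3.16683588e-05]), 'eef_pos': array([243.181403  , 602.27124989, 204.42238779]), 'tool_rot': array([-3.14018103e+00,  1.76500125e-05,  2.75783278e+00]), 'force': array([-0.1894886 , -0.31279106, -0.2795116 ]), 'torque': array([-0.06752691,  0.04820172,  0.01817671]), 'width': 85.5996524890375} 8.0
```

View pics/scene0.png

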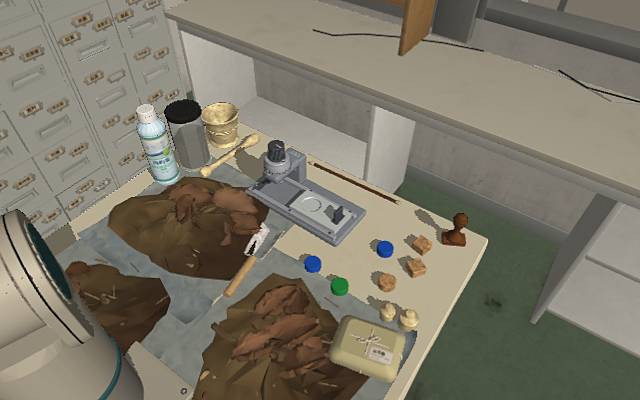

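View pics/side0.png

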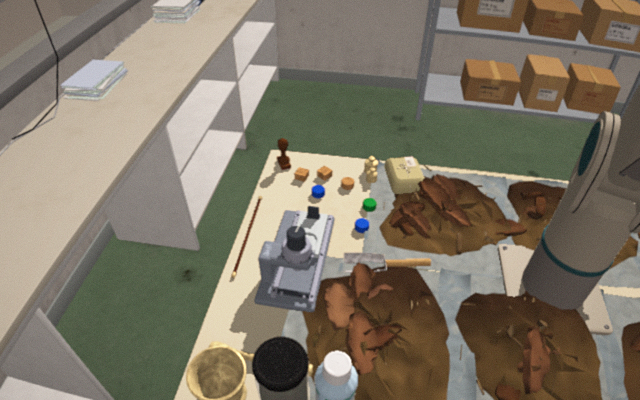

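View pics/wrist0.png

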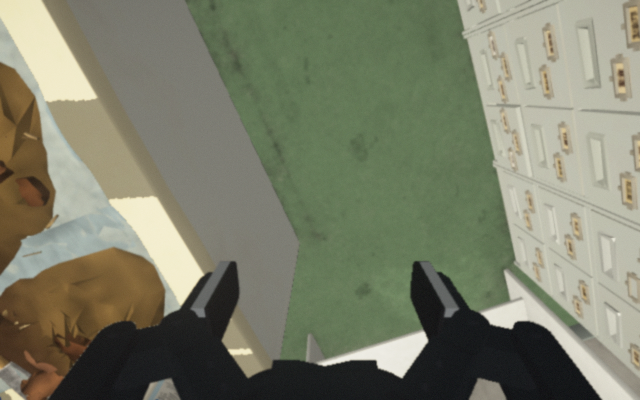

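```bash
python3 - <<'E'
from h import *
c,im,d=load("scene0");cs,ims,ds=load("side0")
P=cloud(c,d);Q=cloud(cs,ds)
for u,v in[(422,244),(415,267),(387,282),(385,248),(313,264),(340,286),(313,205),(277,147),(338,212),(365,210),(248,192),(330,242),(460,230),(388,312),(320,185)]:print("scene",u,v,P[v,u].round(0))
for u,v in[(302,174),(325,173),(347,183),(313,212),(295,238)]:print("side",u,v,Q[v,u].round(0))
a=cv2.resize(im[225:325,350:450],None,fx=4,fy=4,interpolation=cv2.INTER_CUBIC)
b=cv2.resize(ims[150:250,270:370],None,fx=4,fy=4,interpolation=cv2.INTER_CUBIC)
cv2.imwrite("pics/crop0.png",np.hstack([a,b])[:,:,::-1])
a=cv2.resize(im[125:255,235:385],None,fx=5,fy=4.5,interpolation=cv2.INTER_CUBIC)
cv2.imwrite("pics/crop1.png",a[:,:,::-1])
E
```

```text
scene 422 244 [ 570. -268.   19.]
scene 415 267 [ 509. -282.   20.]
scene 387 282 [ 450. -254.   18.]
scene 385 248 [ 517. -211.   19.]
scene 313 264 [ 402. -117.   19.]
scene 340 286 [ 391. -186.   18.]
scene 313 205 [520. -32.  30.]
scene 277 147 [514.  53. 154.]
scene 338 212 [ 508. -103.   65.]
scene 365 210 [ 585. -124.   16.]
scene 248 192 [479. 119.  15.]
scene 330 242 [ 470. -111.   13.]
scene 460 230 [ 668. -314.   -0.]
scene 388 312 [ 392. -287.   24.]
scene 320 185 [606.  10.  -1.]
side 302 174 [ 572. -255.   20.]
side 325 173 [ 515. -268.   21.]
side 347 183 [ 456. -241.   19.]
side 313 212 [517. -94.  51.]
side 295 238 [519.  78. 154.]
```

View pics/crop0.png

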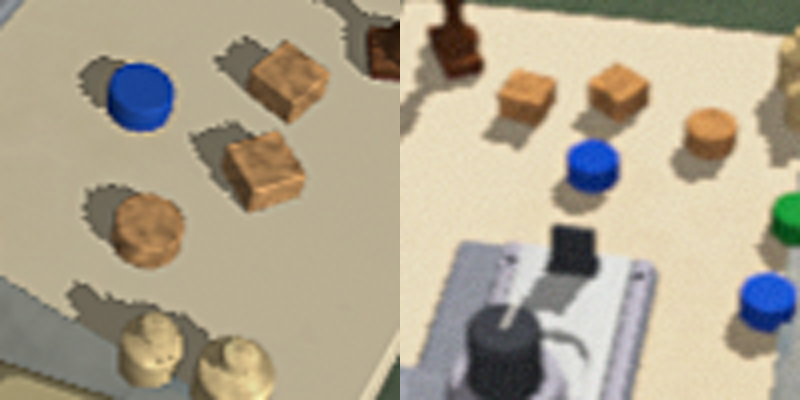

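View pics/crop1.png

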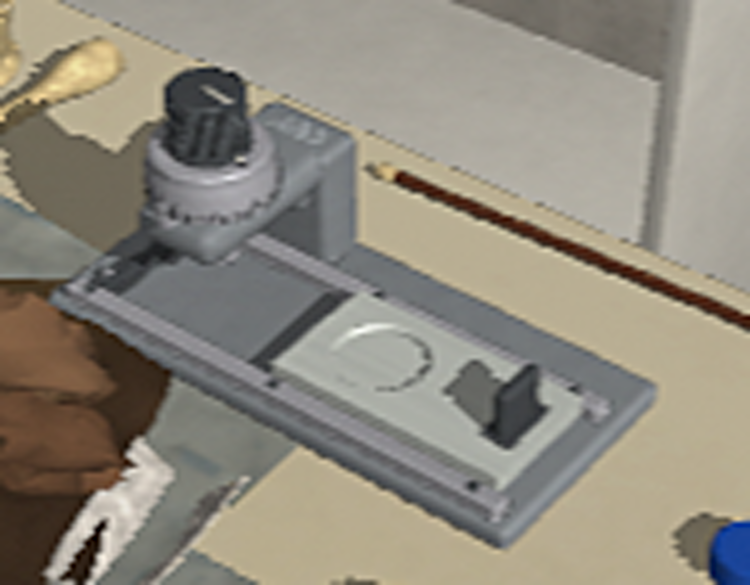

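```bash
python3 - <<'E'
from h import *
for n in("scene0","side0"):
    c,im,d=load(n);P=cloud(c,d).reshape(-1,3);
    def sel(x0,x1,y0,y1,z0,z1):
        m=(P[:,0]>x0)&(P[:,0]<x1)&(P[:,1]>y0)&(P[:,1]<y1)&(P[:,2]>z0)&(P[:,2]<z1);return P[m]
    def cc(q):
        (x,y),(w,h),a=cv2.minAreaRect(q[:,:2].astype(np.float32));return np.round([x,y,w,h,a],1),len(q),q[:,2].mean().round(1)
    print(n,"tablet",cc(sel(420,480,-285,-220,15,23)), cv2.minEnclosingCircle(sel(420,480,-285,-220,16,23)[:,:2].astype(np.float32)))
    q=sel(480,560,0,100,149,158);print(" knob",cc(q),cv2.minEnclosingCircle(q[:,:2].astype(np.float32)))
    q=sel(480,560,-160,-50,60,70);print(" tabtop",cc(q))
    q=sel(470,550,-160,20,32,37);print(" stage",cc(q))
    q=sel(400,650,-180,150,12,19);print(" bed",cc(q))
    for a in ((560,-268),(509,-282)):pass
E
```

```text
scene0 tablet (array([ 452.5, -250.7,   33. ,   30.5,   85.6]), 201, np.float64(17.5)) ((453.04345703125, -250.88478088378906), 17.21696662902832)
 knob (array([519.6,  59.5,  33. ,  33.4,  55.4]), 154, np.float64(152.7)) ((519.6058959960938, 61.156761169433594), 18.035633087158203)
 tabtop (array([515.6, -98.7,   8. ,  26.1,  89.1]), 41, np.float64(62.7))
 stage (array([516.2, -53. , 119.5,  64.5,  88.3]), 812, np.float64(33.9))
 bed (array([496.5, -25.9, 309.8, 190.1,  89.2]), 1953, np.float64(16.6))
side0 tablet (array([ 457.4, -249.3,   32.3,   32.8,   68.1]), 101, np.float64(18.6)) ((458.1041259765625, -248.61764526367188), 17.95601463317871)
 knob (array([522.4,  63.8,  32.3,  32.6,   9.8]), 234, np.float64(154.0)) ((522.5379638671875, 63.50070571899414), 17.657550811767578)
 tabtop (array([518.1, -96.6,  24.4,  10. ,   4. ]), 42, np.float64(63.4))
 stage (array([516.5, -51.4,  64.3, 122.6,   3. ]), 599, np.float64(34.8))
 bed (array([497.4, -16.2, 330.3, 191.8,  89. ]), 1761, np.float64(16.6))
```

```bash
python3 - <<'E'
from h import *
c,im,d=load("wrist0");o=-c[2].T@c[3];s=ctrl.read_state()
from scipy.spatial.transform import Rotation as Ro
T=Ro.from_euler('xyz',s['tool_rot']).as_matrix()
print("cam in tool",T.T@(o-s['eef_pos']),"axes(tool)",(T.T@c[2].T).round(2), c[0])
c,im,d=load("scene0");P=cloud(c,d)
for u,v in[(146,112),(184,105),(221,110)]:print(P[v,u])
E
```

```text
cam in tool [ 8.54646637e+01 -1.20259727e-01 -1.67758158e+02] axes(tool) [[-0.   -0.94 -0.33]
 [ 1.   -0.   -0.  ]
 [ 0.   -0.33  0.94]] [[305.30434866   0.         324.29444819]
 [  0.         305.30434866 200.79468509]
 [  0.           0.           1.        ]]
[406.89578082 303.93596508 195.78864854]
[507.02125337 313.67877064 153.88068834]
[626.41031004 333.37794314  65.78844261]
```

Request:
step_arm(deltas=[[[1, 0, 0, 40, 0, 0, 0], [1, 0, 0, 40, 0, 0, 0], [1, 20, -20, 40, 0, 0, 0], [1, 30, -25, 10, 0, 0, 0]]])

```text
clock: 0.48
eef_pos: [286.7, 566.0, 334.6]
tool_rot: [3.132, -0.004, 2.767]
force: [1.2, 1.3, 0.6]
width: 85.2
```

Request:
step_arm(deltas=[[[1, 15, -37, 0, 0, 0, 0], [1, 15, -37, 0, 0, 0, 0], [1, 15, -37, 0, 0, 0, 0], [1, 15, -37, 0, 0, 0, 0], [1, 15, -37, 0, 0, 0, 0], [1, 15, -37, 0, 0, 0, 0], [1, 15, -37, 0, 0, 0, 0], [1, 15, -37, 0, 0, 0, 0], [1, 15, -37, 0, 0, 0, 0], [1, 15, -37, 0, 0, 0, 0]]])

```text
clock: 1.32
eef_pos: [440.5, 188.8, 329.2]
tool_rot: [3.141, -0.0, 2.758]
force: [0.5, 0.7, -0.9]
width: 85.3
```

Request:
step_arm(deltas=[[[1, 10, -37, 0, 0, 0, 0], [1, 10, -37, 0, 0, 0, 0], [1, 10, -37, 0, 0, 0, 0], [1, 10, -37, 0, 0, 0, 0], [1, 10, -37, 0, 0, 0, 0], [1, 0, 0, 0, 0, 0, 0], [1, 0, 0, 0, 0, 0, 0]]])

```text
clock: 1.9
eef_pos: [490.4, 3.1, 329.0]
tool_rot: [-3.141, -0.0, 2.752]
force: [-0.2, 0.4, 0.6]
width: 85.1
```

```bash
python3 - <<'E'
from h import *
grab("wrist","wrist1");s=ctrl.read_state();print(s['eef_pos'],s['tool_rot'],s['qpos'],s['clock'])
E
```

```text
[490.14222193   5.36203021 328.88365893] [ 3.14145014e+00 -8.42160727e-04  2.75582540e+00] [-0.27747213  0.27363613  0.27564896  1.77147478 -0.0827831   1.10842503
  1.21048354] 1.95
```

View pics/wrist1.png

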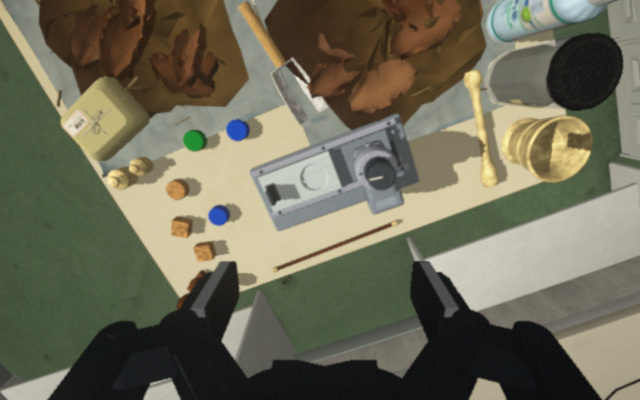

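```bash
python3 - <<'E'
from h import *
c,im,d=load("wrist1");P0=cloud(c,d);P=P0.reshape(-1,3)
def sel(x0,x1,y0,y1,z0,z1):
    m=(P[:,0]>x0)&(P[:,0]<x1)&(P[:,1]>y0)&(P[:,1]<y1)&(P[:,2]>z0)&(P[:,2]<z1);return P[m]
def cc(q):
    (x,y),(w,h),a=cv2.minAreaRect(q[:,:2].astype(np.float32));return np.round([x,y,w,h,a],1),len(q),q[:,2].mean().round(1)
q=sel(425,485,-285,-220,14,23);print("tablet",cc(q),cv2.minEnclosingCircle(q[:,:2].astype(np.float32)))
q=sel(480,560,20,100,148,158);print(" knob",cc(q),cv2.minEnclosingCircle(q[:,:2].astype(np.float32)))
q=sel(480,560,-160,-50,58,70);print(" tabtop",cc(q))
q=sel(470,560,-160,30,32.5,37);print(" stage",cc(q))
q=sel(440,600,-150,150,11,22);print(" bed",cc(q))
q=sel(480,620,20,100,87,96);print(" arm",cc(q))
# table height check
q=sel(600,620,-200,-150,-10,10);print("table",q[:,2].mean())
# tablet by colour
hsv=cv2.cvtColor(im,cv2.COLOR_RGB2HSV);r=hsv[189,177],hsv[205,177];print(r)
b=cv2.resize(im[130:270,140:300],None,fx=5,fy=4.2,interpolation=cv2.INTER_CUBIC)
cv2.imwrite("pics/crop2.png",b[:,:,::-1])
b=cv2.resize(im[100:240,240:420],None,fx=4.4,fy=4.2,interpolation=cv2.INTER_CUBIC)
cv2.imwrite("pics/crop3.png",b[:,:,::-1])
E
```

```text
tablet (array([ 453.2, -249.8,   32.7,   32.4,    3.1]), 309, np.float64(16.8)) ((453.0780334472656, -250.32632446289062), 17.524459838867188)
 knob (array([519.1,  62.6,  33.8,  33. ,   7.1]), 642, np.float64(152.1)) ((519.2460327148438, 62.88308334350586), 17.25761604309082)
 tabtop (array([ 5.146e+02, -9.680e+01,  2.500e+01,  8.500e+00,  1.000e-01]), 89, np.float64(62.0))
 stage (array([516.1, -50.8, 118.2,  62.3,  88.5]), 1506, np.float64(33.5))
 bed (array([514.4,   3.2, 257.1, 152.5,  88.5]), 4743, np.float64(16.3))
 arm (array([537.7,  60.5, 104. ,  49.6,   1. ]), 805, np.float64(90.4))
table -0.2568652742218856
(array([ 16, 150, 189], dtype=uint8), array([ 22,  55, 217], dtype=uint8))
```

View pics/crop2.png

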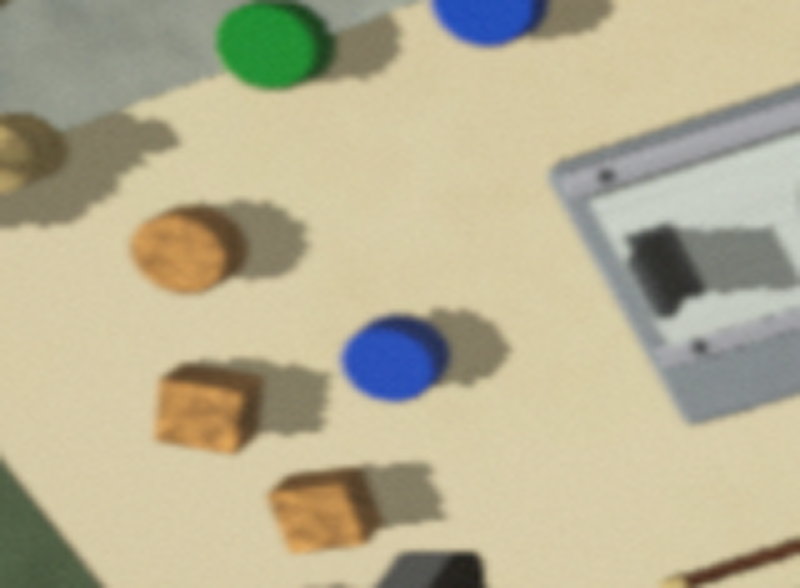

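View pics/crop3.png

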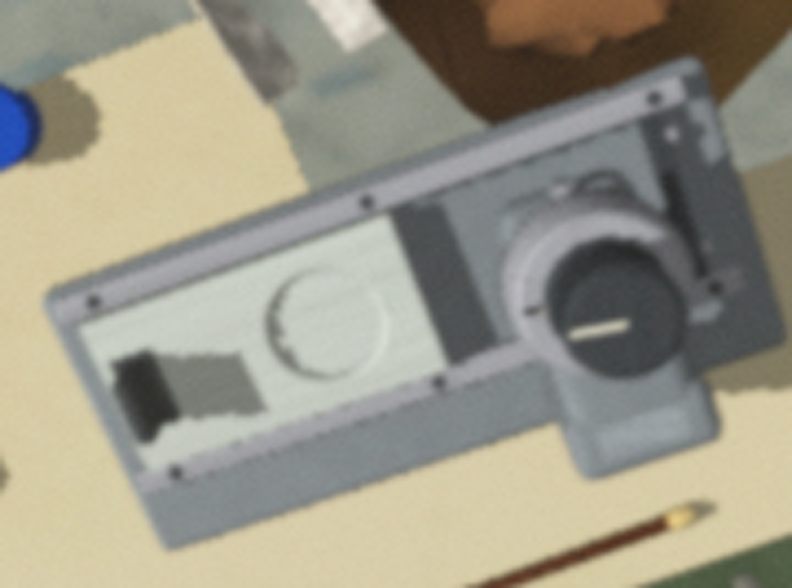

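Request:
step_arm(deltas=[[[0.7, -4, -28, -24, 0, 0, 0], [0.7, -4, -28, -24, 0, 0, 0], [0.7, -4, -28, -24, 0, 0, 0], [0.7, -4, -28, -24, 0, 0, 0], [0.7, -4, -28, -24, 0, 0, 0], [0.7, -4, -28, -24, 0, 0, 0], [0.7, -4, -28, -24, 0, 0, 0], [0.7, -4, -29, -24, 0, 0, 0], [0.7, -4, -29, -24, 0, 0, 0], [0.7, 0, 0, 0, 0, 0, 0]]])

```text
clock: 2.78
eef_pos: [451.0, -252.1, 109.4]
tool_rot: [-3.139, -0.005, 2.752]
force: [-0.1, -0.1, 1.0]
width: 59.9
```

```bash
python3 - <<'E'
from h import *
grab("wrist","wrist2");s=ctrl.read_state();print(s['eef_pos'],s['tool_rot'],s['qpos'],s['clock'],s['width'])
E
```

```text
[ 452.41763615 -249.20158252  110.87684927] [-3.14109078 -0.00458974  2.75442947] [ 0.29272654  0.58950587  0.2314493   1.97970862 -0.2256725   0.6012809
  1.85748724] 2.8333 59.65812181504039
```

View pics/wrist2.png

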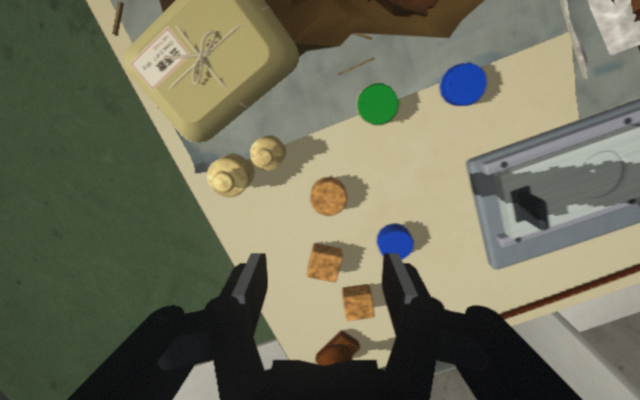

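```bash
python3 - <<'E'
from h import *
c,im,d=load("wrist2")
hsv=cv2.cvtColor(im,cv2.COLOR_RGB2HSV)
m=((hsv[...,0]>8)&(hsv[...,0]<22)&(hsv[...,1]>110)&(hsv[...,2]>110)).astype(np.uint8)
n,l,st,ce=cv2.connectedComponentsWithStats(m)
for i in range(1,n):
    if 200<st[i,4]<4000: print(ce[i].round(0),st[i,4],onz(c,ce[i],14).round(1),onz(c,ce[i],18).round(1))
P=cloud(c,d).reshape(-1,3)
q=P[(P[:,2]>14.5)&(P[:,2]<22)&(np.hypot(P[:,0]-453,P[:,1]+250)<24)]
print(cv2.minEnclosingCircle(q[:,:2].astype(np.float32)),q[:,2].mean(),len(q))
E
```

```text
[328. 197.] 1007 [[ 453.6 -250.3   14. ]] [[ 452.4 -249.8   18. ]]
[324. 266.] 831 [[ 517.9 -280.7   14. ]] [[ 515.7 -279.8   18. ]]
[358. 306.] 707 [[ 576.  -265.9   14. ]] [[ 572.9 -265.2   18. ]]
((453.6921081542969, -250.45565795898438), 16.83563995361328) 16.835409533943935 1016
```

Request:
step_arm(deltas=[[[0.65, 1, -1, -30, 0, 0, 0], [0.65, 0, 0, -30, 0, 0, 0], [0.65, 0, 0, -20, 0, 0, 0], [0.65, 0, 0, 0, 0, 0, 0], [0.65, 0, 0, 0, 0, 0, 0]]])

```text
clock: 3.25
eef_pos: [456.0, -246.9, 33.2]
tool_rot: [3.14, -0.001, 2.761]
force: [-0.3, 0.5, 0.1]
width: 55.4
```

Request:
step_arm(deltas=[[[0.65, 0, 0, 0, 0, 0, 0], [0.65, 0, 0, 0, 0, 0, 0]]])

```text
clock: 3.42
eef_pos: [457.0, -249.1, 34.8]
tool_rot: [3.141, 0.003, 2.759]
force: [0.0, -0.5, -1.1]
width: 55.5
```

```bash
python3 - <<'E'
from h import *
for i in range(3):
    s=ctrl.read_state();print(s['eef_pos'],s['tool_rot'],s['clock'],s['width'],s['force'])
c,im,d=grab("wrist","wrist3")
s=ctrl.read_state();print(s['eef_pos'],s['qd'])
hsv=cv2.cvtColor(im,cv2.COLOR_RGB2HSV)
P=cloud(c,d).reshape(-1,3)
q=P[(P[:,2]>13.5)&(P[:,2]<22)&(np.hypot(P[:,0]-453,P[:,1]+250)<24)]
print(cv2.minEnclosingCircle(q[:,:2].astype(np.float32)),q[:,2].mean(),len(q))
E
```

```text
[ 456.98284375 -249.06560877   34.8330219 ] [3.14147889e+00 3.05941305e-03 2.75900923e+00] 3.4167 55.50555029143511 [ 0.01569304 -0.52635719 -1.1450176 ]
[ 456.98284375 -249.06560877   34.8330219 ] [3.14147889e+00 3.05941305e-03 2.75900923e+00] 3.4167 55.50555029143511 [ 0.01569304 -0.52635719 -1.1450176 ]
[ 456.98284375 -249.06560877   34.8330219 ] [3.14147889e+00 3.05941305e-03 2.75900923e+00] 3.4167 55.50555029143511 [ 0.01569304 -0.52635719 -1.1450176 ]
[ 456.79507488 -249.29278147   34.78074082] [ 0.00499805  0.00499117  0.00021957  0.00460842 -0.00131681 -0.00459918
  0.00130364]
((453.7348937988281, -250.40869140625), 17.007883071899414) 16.817947387360345 1816
```

View pics/wrist3.png

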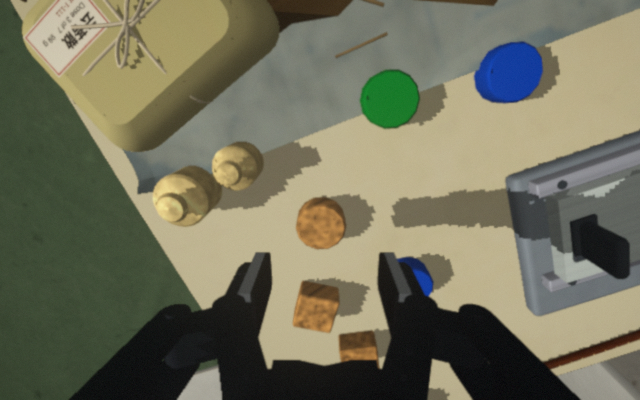

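```bash
python3 - <<'E'
from h import *
c,im,d=load("wrist3")
p=np.array([456.8,-249.3,34.8])
print(proj(c,[p,p-[0,0,8],p-[0,0,26],[453.6,-250.4,9],[453.6,-250.4,18]]))
P=cloud(c,d)
for u,v in[(262,256),(386,256),(240,290),(400,290),(321,222)]:print(u,v,P[v,u])
E
```

```text
[[324.04017971 242.89987065]
 [324.05183915 237.1204928 ]
 [324.07505139 225.62073025]
 [320.85554194 222.33255038]
 [320.70903067 227.73321501]]
262 256 [ 434.49016481 -272.67845764   72.03293681]
386 256 [ 456.52651532 -216.9520259    72.67791088]
240 290 [ 432.81112627 -275.68334888   99.97876308]
400 290 [ 457.13298936 -216.52910967   99.28548245]
321 222 [ 450.05946767 -248.75769076   17.4969745 ]
```

```bash
python3 - <<'E'
from h import *
from scipy.spatial.transform import Rotation as Ro
c,im,d=load("wrist3");P=cloud(c,d)
p=np.array([456.8,-249.3,34.8]);T=Ro.from_euler('xyz',[3.1415,0.003,2.759]).as_matrix()
L=(P-p)@T
for v in range(248,300,5):
    print(v,[ (u,im[v,u].tolist(),L[v,u].round(0).tolist()) for u in (255,262,266)])
print(c[1], d[256,262],d[330,320])
E
```

```text
248 [(255, [192, 181, 147], [-22.0, -51.0, 35.0]), (262, [193, 182, 148], [-22.0, -46.0, 36.0]), (266, [192, 181, 146], [-23.0, -43.0, 36.0])]
253 [(255, [124, 119, 101], [12.0, -34.0, -35.0]), (262, [82, 81, 75], [12.0, -31.0, -35.0]), (266, [55, 51, 42], [12.0, -29.0, -35.0])]
258 [(255, [73, 71, 68], [12.0, -33.0, -39.0]), (262, [71, 71, 65], [12.0, -30.0, -40.0]), (266, [34, 31, 25], [12.0, -28.0, -39.0])]
263 [(255, [72, 73, 69], [12.0, -32.0, -44.0]), (262, [39, 38, 31], [12.0, -29.0, -44.0]), (266, [34, 30, 25], [10.0, -28.0, -40.0])]
268 [(255, [72, 72, 70], [12.0, -31.0, -48.0]), (262, [37, 34, 28], [12.0, -28.0, -49.0]), (266, [33, 28, 24], [9.0, -27.0, -43.0])]
273 [(255, [73, 72, 67], [12.0, -30.0, -53.0]), (262, [33, 32, 23], [10.0, -28.0, -49.0]), (266, [34, 31, 27], [6.0, -27.0, -43.0])]
278 [(255, [60, 59, 55], [12.0, -29.0, -57.0]), (262, [29, 29, 23], [9.0, -28.0, -51.0]), (266, [35, 32, 29], [3.0, -28.0, -42.0])]
283 [(255, [35, 32, 29], [12.0, -29.0, -60.0]), (262, [32, 31, 26], [6.0, -28.0, -52.0]), (266, [34, 31, 26], [1.0, -28.0, -43.0])]
288 [(255, [30, 27, 20], [12.0, -28.0, -63.0]), (262, [33, 29, 24], [4.0, -28.0, -53.0]), (266, [33, 30, 24], [-1.0, -28.0, -45.0])]
293 [(255, [30, 26, 24], [10.0, -28.0, -64.0]), (262, [29, 26, 22], [2.0, -28.0, -52.0]), (266, [31, 32, 25], [-3.0, -28.0, -46.0])]
298 [(255, [29, 28, 24], [9.0, -28.0, -66.0]), (262, [32, 29, 25], [0.0, -28.0, -54.0]), (266, [28, 28, 19], [-6.0, -28.0, -46.0])]
[-0.03416236  0.          0.          0.          0.        ] 147.53423 229.10628
```

```bash
python3 - <<'E'
from h import *
a=grab("scene","scene3");b=grab("side","side3")
A=a[1][170:300,330:500];B=b[1][100:230,250:420]
for c in (a,b):print(proj(c[0],[[456.8,-249.3,34.8],[456.8,-249.3,72]]))
cv2.imwrite("pics/crop4.png",np.hstack([cv2.resize(x,(400,306),interpolation=cv2.INTER_CUBIC) for x in(A,B)])[:,:,::-1])
E
```

```text
[[387.90107536 273.15266792]
 [390.4823139  261.41363013]]
[[347.40327491 175.84596755]
 [348.17786657 163.9762717 ]]
```

View pics/crop4.png

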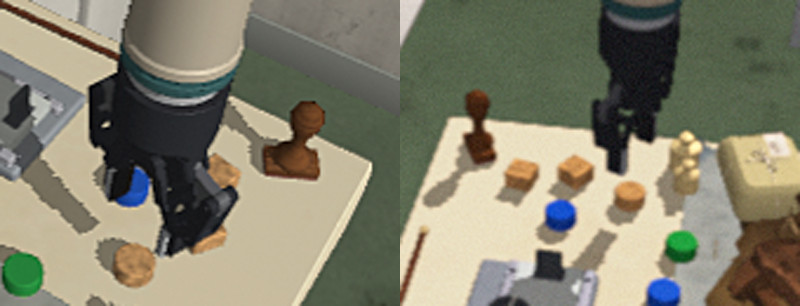

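```bash
python3 - <<'E'
from h import *
c,im,d=load("scene3");P=cloud(c,d)
print([proj(c,[[446.3,-275.3,z]]).round(0).tolist() for z in(20,30,40,50,60,70)])
for u,v in[(398,276),(400,273),(402,268),(404,274),(395,262),(388,235),(376,247)]:print(u,v,im[v,u],P[v,u].round(0))
Q=P.reshape(-1,3)
m=(abs(Q[:,0]-455)<45)&(abs(Q[:,1]+250)<50)&(im.reshape(-1,3).max(1)<70)&(Q[:,2]>3)
print(np.sort(Q[m][:,2])[:20], Q[m][np.argsort(Q[m][:,2])[:12]].round(0))
E
```

```text
[[[396.0, 288.0]], [[397.0, 285.0]], [[398.0, 282.0]], [[399.0, 279.0]], [[400.0, 276.0]], [[400.0, 273.0]]]
398 276 [113 114 114] [ 433. -276.   77.]
400 273 [122 123 124] [ 437. -277.   83.]
402 268 [19 19 20] [ 430. -281.  108.]
404 274 [37 37 40] [ 436. -285.   88.]
395 262 [199 186 156] [ 512. -240.    1.]
388 235 [22 22 25] [ 448. -238.  148.]
376 247 [83 84 84] [ 460. -216.   86.]
[ 7.65948584 64.28096817 65.7122256  66.78105688 66.7880626  68.07063371
 68.21414539 68.5310265  68.66688881 69.15207358 69.25589268 69.28048295
 69.63776837 70.36849301 70.94949561 71.32987968 71.38416488 71.81822515
 71.98115771 72.38154419] [[ 440. -243.    8.]
 [ 469. -224.   64.]
 [ 464. -222.   66.]
 [ 461. -220.   67.]
 [ 466. -223.   67.]
 [ 469. -225.   68.]
 [ 461. -221.   68.]
 [ 472. -226.   69.]
 [ 468. -224.   69.]
 [ 465. -221.   69.]
 [ 466. -223.   69.]
 [ 475. -226.   69.]]
```

Request:
step_arm(deltas=[[[0.57, -3, -1, 0, 0, 0, 0], [0.57, 0, 0, -8, 0, 0, 0], [0.57, 0, 0, -8, 0, 0, 0], [0.57, 0, 0, -4, 0, 0, 0], [0.57, 0, 0, 0, 0, 0, 0], [0.57, 0, 0, 0, 0, 0, 0]]])

```text
clock: 4.07
eef_pos: [451.9, -250.1, 12.4]
tool_rot: [3.141, -0.001, 2.758]
force: [-0.2, -0.4, 0.2]
width: 48.8
```

```bash
cat > tip.py <<'E'
from h import *
import sys
from scipy.spatial.transform import Rotation as Ro
s=ctrl.read_state();c,im,d=grab("wrist",sys.argv[1])
T=Ro.from_euler('xyz',s['tool_rot']).as_matrix();p=s['eef_pos']
P=cloud(c,d);L=((P-p)@T).reshape(-1,3)
m=(np.abs(L[:,0])<16)&(np.abs(L[:,1])<60)&(L[:,2]>-70)&(im.reshape(-1,3).max(1)<95)&(np.ptp(im.reshape(-1,3).astype(int),1)<20)&(P.reshape(-1,3)[:,2]>25 if p[2]>25 else L[:,2]<-20)
q=L[m]
for sg in(-1,1):
    k=q[q[:,1]*sg>0];k=k[k[:,2]>np.percentile(k[:,2],97)];print("tip",k.mean(0).round(1))
print({k:np.round(s[k],3) for k in("clock","eef_pos","tool_rot","width","force","torque")})
E
python3 tip.py wrist4
```

```text
tip [  5.5 -25.3 -33.1]
tip [  3.8  24.8 -32.3]
{'clock': np.float64(4.067), 'eef_pos': array([ 451.906, -250.113,   12.447]), 'tool_rot': array([ 3.141e+00, -1.000e-03,  2.758e+00]), 'width': np.float64(48.785), 'force': array([-0.21 , -0.407,  0.154]), 'torque': array([ 0.008, -0.026,  0.011])}
```

View pics/wrist4.png

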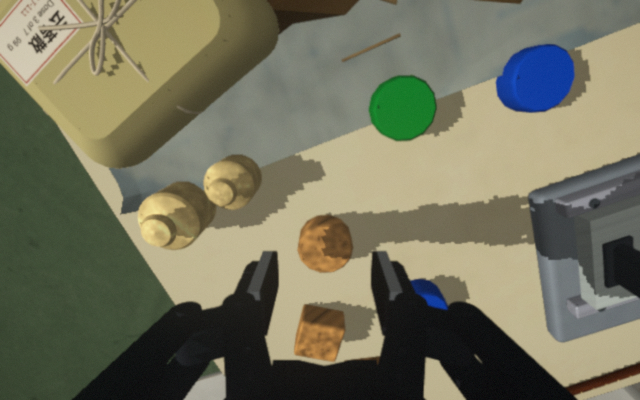

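Request:
step_arm(deltas=[[[0.57, 1, 0, -8, 0, 0, 0], [0.57, 0, 0, -8, 0, 0, 0], [0.57, 0, 0, -4, 0, 0, 0], [0.57, 0, 0, 0, 0, 0, 0], [0.57, 0, 0, 0, 0, 0, 0]]])

```text
clock: 4.53
eef_pos: [453.0, -250.1, -7.4]
tool_rot: [3.141, -0.001, 2.758]
force: [0.7, -0.4, -0.3]
width: 48.8
```

```bash
python3 tip.py wrist5
```

```text
tip [  5.5 -25.5 -32.9]
tip [  5.1  25.1 -31.2]
{'clock': np.float64(4.533), 'eef_pos': array([ 452.967, -250.086,   -7.389]), 'tool_rot': array([ 3.141e+00, -1.000e-03,  2.758e+00]), 'width': np.float64(48.779), 'force': array([ 0.719, -0.387, -0.331]), 'torque': array([-0.031,  0.037,  0.   ])}
```

View pics/wrist5.png

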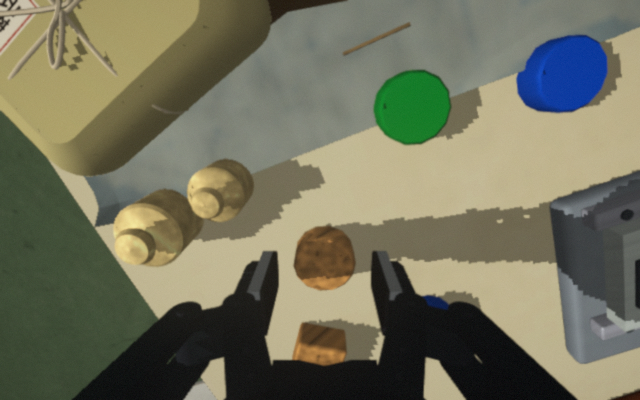

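Request:
step_arm(deltas=[[[0.57, 0, 0, -8, 0, 0, 0], [0.57, 0, 0, -6, 0, 0, 0], [0.57, 0, 0, 0, 0, 0, 0], [0.57, 0, 0, 0, 0, 0, 0]]])

```text
clock: 4.92
eef_pos: [453.0, -250.0, -21.4]
tool_rot: [3.141, -0.001, 2.758]
force: [-0.3, -0.3, 0.1]
width: 48.7
```

```bash
python3 tip.py wrist6; python3 -c "
from h import *
a=grab('scene','scene6');b=grab('side','side6')
cv2.imwrite('pics/crop5.png',np.hstack([cv2.resize(x,(400,306),interpolation=cv2.INTER_CUBIC) for x in(a[1][200:330,330:500],b[1][120:220,290:420])])[:,:,::-1])"
```

```text
tip [  5.9 -25.4 -33. ]
tip [  1.1  26.1 -28.8]
{'clock': np.float64(4.917), 'eef_pos': array([ 452.973, -250.032,  -21.397]), 'tool_rot': array([ 3.141e+00, -1.000e-03,  2.758e+00]), 'width': np.float64(48.682), 'force': array([-0.313, -0.279,  0.074]), 'torque': array([-0.022, -0.028,  0.055])}
```

View pics/wrist6.png

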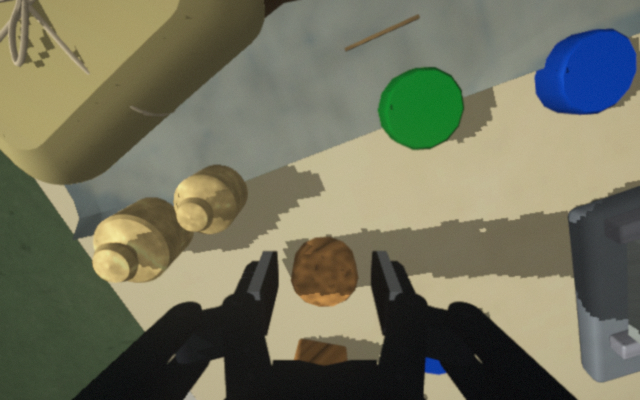

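View pics/crop5.png

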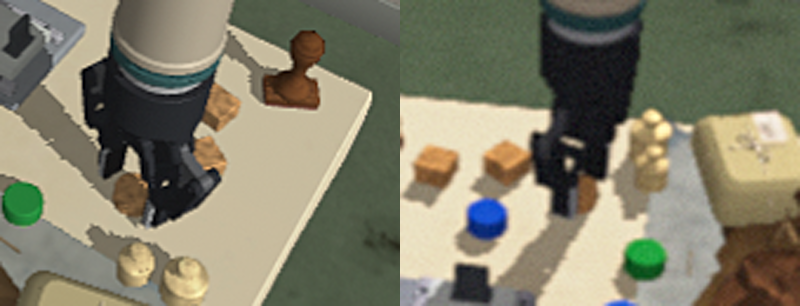

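Request:
step_arm(deltas=[[[0.4, 0, 0, -1.5, 0, 0, 0], [0.2, 0, 0, 0, 0, 0, 0], [0, 0, 0, 0, 0, 0, 0], [0, 0, 0, 0, 0, 0, 0], [0, 0, 0, 0, 0, 0, 0], [0, 0, 0, 0, 0, 0, 0]]])

```text
clock: 5.57
eef_pos: [453.6, -250.4, -22.0]
tool_rot: [-3.142, 0.001, 2.758]
force: [-0.5, 0.2, 5.6]
width: 31.3
```

```bash
python3 tip.py wrist7
```

```text
tip [ 10.9 -19.  -32.3]
tip [ 10.3  19.  -30.6]
{'clock': np.float64(5.567), 'eef_pos': array([ 453.586, -250.394,  -21.966]), 'tool_rot': array([-3.142e+00,  1.000e-03,  2.758e+00]), 'width': np.float64(31.325), 'force': array([-0.549,  0.194,  5.643]), 'torque': array([0.046, 0.129, 0.032])}
```

View pics/wrist7.png

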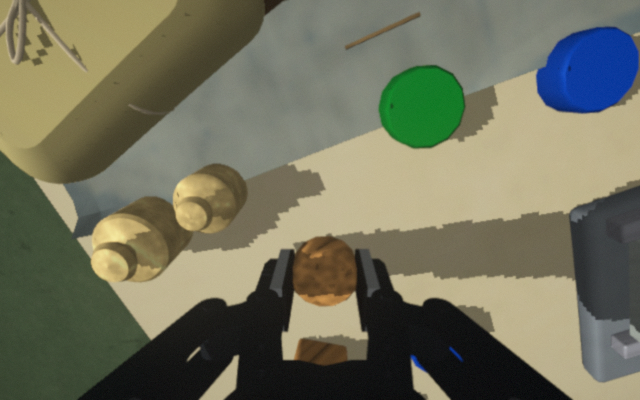

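Request:
step_arm(deltas=[[[0, 0, 0, 10, 0, 0, 0], [0, 0, 0, 20, 0, 0, 0], [0, 0, 0, 30, 0, 0, 0], [0, 0, 0, 40, 0, 0, 0], [0, 0, 0, 20, 0, 0, 0], [0, 0, 0, 0, 0, 0, 0]]])

```text
clock: 6.12
eef_pos: [456.1, -251.9, 102.3]
tool_rot: [-3.141, 0.009, 2.758]
force: [0.5, 0.2, -1.6]
width: 31.5
```

```bash
python3 tip.py wrist8; python3 -c "
from h import *
a=grab('scene','scene8');b=grab('side','side8')
cv2.imwrite('pics/crop6.png',np.hstack([cv2.resize(x,(400,400),interpolation=cv2.INTER_CUBIC) for x in(a[1][200:300,340:440],b[1][100:200,300:400])])[:,:,::-1])"
```

```text
tip [ 11.1 -19.1 -32.6]
tip [ 10.7  17.9 -31.1]
{'clock': np.float64(6.117), 'eef_pos': array([ 456.122, -251.926,  102.301]), 'tool_rot': array([-3.141,  0.009,  2.758]), 'width': np.float64(31.483), 'force': array([ 0.524,  0.233, -1.573]), 'torque': array([ 0.001, -0.077,  0.016])}
```

View pics/wrist8.png

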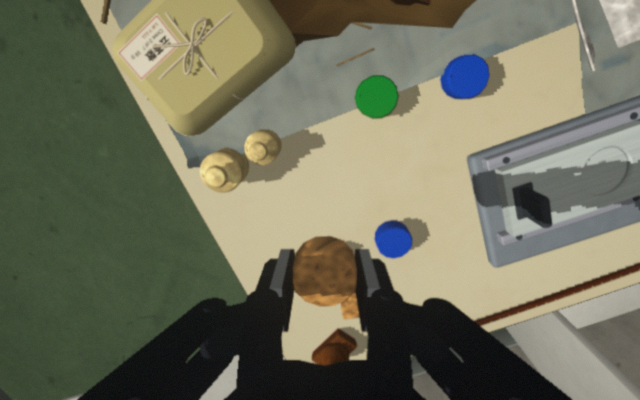

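View pics/crop6.png

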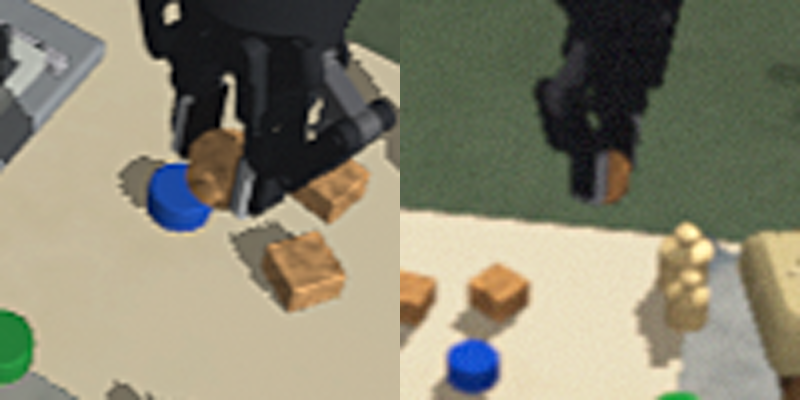

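```bash
cat > tabl.py <<'E'
from h import *
import sys
from scipy.spatial.transform import Rotation as Ro
def tab(f,p,rot):
    c,im,d=load(f);P=cloud(c,d);T=Ro.from_euler('xyz',rot).as_matrix();L=((P-p)@T).reshape(-1,3)
    hsv=cv2.cvtColor(im,cv2.COLOR_RGB2HSV)
    m=((hsv[...,0]>6)&(hsv[...,0]<22)&(hsv[...,1]>110)).reshape(-1)&(np.abs(L[:,0])<25)&(np.abs(L[:,1])<18)&(L[:,2]>-60)&(L[:,2]<5)
    q=L[m]
    A=np.c_[q[:,:2],np.ones(len(q))];k=np.ones(len(q),bool)
    for _ in range(15):
        s=np.linalg.lstsq(A[k],q[k,2],rcond=None)[0];r=A@s-q[:,2];k=abs(r)<1.5
    print(f,"n",len(q),k.sum(),"top plane z=ax+by+c",s.round(3),"centre",cv2.minEnclosingCircle(q[k][:,:2].astype(np.float32)),"z range",q[:,2].min(),q[:,2].max())
if __name__=="__main__":
    tab("wrist7",np.array([453.586,-250.394,-21.966]),[-3.142,.001,2.758])
    tab("wrist8",np.array([456.1,-251.9,102.3]),[-3.141,.009,2.758])
E
python3 tabl.py
```

```text
wrist7 n 3679 2894 top plane z=ax+by+c [ 7.0000e-03 -1.0000e-03 -3.8952e+01] centre ((0.28867197036743164, 0.0623936653137207), 17.28719139099121) z range -57.550270324476394 -23.481701948225503
wrist8 n 3690 2935 top plane z=ax+by+c [ 1.1000e-02 -0.0000e+00 -3.8896e+01] centre ((-1.389087438583374, 0.3172241449356079), 18.190994262695312) z range -59.70369327129048 -23.460475142120295
```

```bash
python3 - <<'E'
from h import *
for f in("wrist1","wrist2","wrist8"):
    c,im,d=load(f);P=cloud(c,d).reshape(-1,3)
    # local height relative to stage plane
    m=(abs(P[:,0]-516)<28)&(P[:,1]>-88)&(P[:,1]<6)&(P[:,2]>25)&(P[:,2]<40)
    q=P[m];A=np.c_[q[:,:2],np.ones(len(q))];k=q[:,2]>32
    for _ in range(10):
        s=np.linalg.lstsq(A[k],q[k,2],rcond=None)[0];r=q[:,2]-A@s;k=abs(r)<1
    fl=q[(r<-3)&(r>-5.5)]
    if len(fl)>5:print(f,len(q),len(fl),cv2.minEnclosingCircle(fl[:,:2].astype(np.float32)),fl[:,:2].min(0),fl[:,:2].max(0),fl[:,2].mean())
E
```

```text
wrist1 2057 429 ((517.3139038085938, -27.00398826599121), 20.399311065673828) [497.49536526 -46.71649053] [536.83429754  -6.89820613] 28.785731014544492
wrist2 6309 1452 ((511.87261962890625, -20.89023208618164), 28.22342872619629) [488.04544344 -46.31313208] [538.87652204  -5.45753843] 29.0107734477175
wrist8 6277 1512 ((518.5147094726562, -25.7100772857666), 20.66143035888672) [498.49368521 -46.37115431] [538.18673205  -6.01849308] 28.979315067792125
```

Request:
step_arm(deltas=[[[0, 8, 30, 0, 0, 0, 0.12], [0, 8, 30, 0, 0, 0, 0.12], [0, 8, 30, 0, 0, 0, 0.12], [0, 8, 30, 0, 0, 0, 0], [0, 8, 30, 0, 0, 0, 0], [0, 8, 30, 0, 0, 0, 0], [0, 8, 30, 0, 0, 0, 0], [0, 5, 15, 0, 0, 0, 0], [0, 0, 0, 0, 0, 0, 0], [0, 0, 0, 0, 0, 0, 0]]])

```text
clock: 7.1
eef_pos: [513.3, -24.3, 96.2]
tool_rot: [-3.142, -0.003, 3.12]
force: [-0.0, -0.4, -0.7]
width: 31.4
```

```bash
python3 tip.py wrist9; python3 -c "
from h import *
print(ctrl.read_state()['qpos'])
a=grab('scene','scene9');b=grab('side','side9')
cv2.imwrite('pics/crop7.png',np.hstack([cv2.resize(x,(400,400),interpolation=cv2.INTER_CUBIC) for x in(a[1][90:250,230:390],b[1][150:310,230:390])])[:,:,::-1])"
```

```text
tip [  9.5 -18.2 -31.7]
tip [-6.5 58.6 -1. ]
{'clock': np.float64(7.1), 'eef_pos': array([513.332, -24.323,  96.206]), 'tool_rot': array([-3.142e+00, -3.000e-03,  3.120e+00]), 'width': np.float64(31.447), 'force': array([-0.017, -0.374, -0.665]), 'torque': array([-0.058,  0.042, -0.019])}
[-0.12107948  0.60495798  0.17261365  1.99796591 -0.18468426  0.55615924
  1.7259698 ]
```

View pics/wrist9.png

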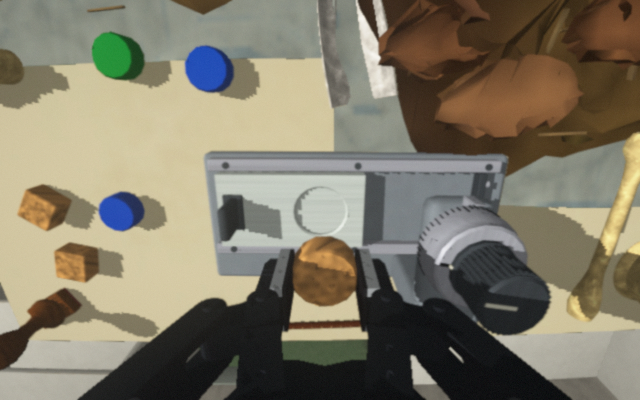

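View pics/crop7.png

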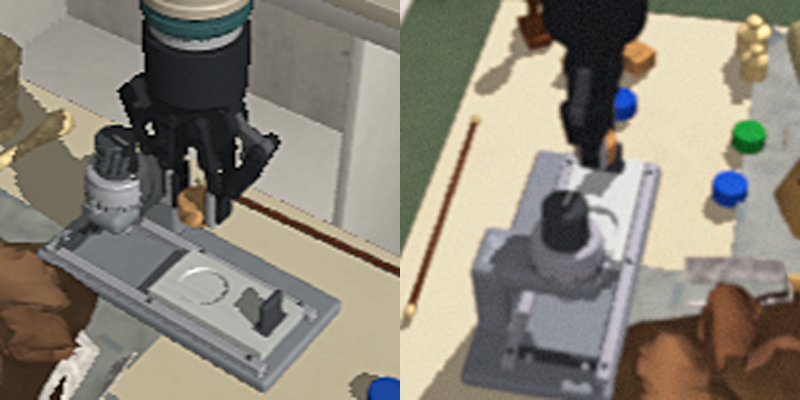

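Recess is clearly visible at (321,211), tablet held at (326,271). Measure both in this one image.

```bash
cat > nest.py <<'E'
from h import *
import sys
f=sys.argv[1]
c,im,d=load(f);P=cloud(c,d).reshape(-1,3)
m=(abs(P[:,0]-517)<30)&(P[:,1]>-88)&(P[:,1]<6)&(P[:,2]>25)&(P[:,2]<40)
q=P[m];A=np.c_[q[:,:2],np.ones(len(q))];k=q[:,2]>31
for _ in range(10):
    s=np.linalg.lstsq(A[k],q[k,2],rcond=None)[0];r=q[:,2]-A@s;k=abs(r)<1
fl=q[(r<-3)&(r>-5.5)]
print("nest",len(fl),cv2.minEnclosingCircle(fl[:,:2].astype(np.float32)),(fl[:,:2].min(0)+fl[:,:2].max(0))/2,fl[:,2].mean())
q=P[(abs(P[:,0]-517)<28)&(abs(P[:,1]+25)<19)&(P[:,2]>120)&(P[:,2]<160)]
z=np.median(q[:,2]);q=q[abs(q[:,2]-z)<2.5]
print("tablet top",z,cv2.minEnclosingCircle(q[:,:2].astype(np.float32)))
print(ctrl.read_state()['eef_pos'])
E
python3 nest.py wrist9
```

```text
nest 1666 ((509.7626037597656, -21.209228515625), 30.01365089416504) [512.6472766  -24.56810742] 28.962771403007668
tablet top 135.2368063448498 ((510.2674865722656, -25.10431671142578), 21.06471061706543)
[513.37962324 -26.99977895  96.98252524]
```

```bash
cat > nest.py <<'E'
from h import *
import sys
f=sys.argv[1]
s=ctrl.read_state()['eef_pos'];c,im,d=grab("wrist",f);s2=ctrl.read_state()['eef_pos'];print(s,s2)
P=cloud(c,d)
def circ(mask):
    mask=cv2.morphologyEx(mask.astype(np.uint8),cv2.MORPH_OPEN,np.ones((3,3),np.uint8))
    n,l,st,ce=cv2.connectedComponentsWithStats(mask);i=1+np.argmax(st[1:,4])
    q=P[l==i];return len(q),cv2.minEnclosingCircle(q[:,:2].astype(np.float32)),cv2.fitEllipse(cv2.convexHull(q[:,:2].astype(np.float32))),q[:,2].mean()
R=(abs(P[...,0]-517)<26)&(P[...,1]>-60)&(P[...,1]<8)
print("nest",circ(R&(P[...,2]>26)&(P[...,2]<31.2)))
print("stage z",np.median(P[R&(P[...,2]>31.5)&(P[...,2]<37)],0))
R=(abs(P[...,0]-s[0])<30)&(abs(P[...,1]-s[1])<19)
print("tab",circ(R&(P[...,2]>s[2]+36.5)&(P[...,2]<s[2]+42)))
E
python3 nest.py wrist10
```

```text
[513.37962324 -26.99977895  96.98252524] [513.55360427 -26.99301469  97.16985029]
nest (1812, ((517.428466796875, -26.899497985839844), 20.630651473999023), ((517.5140991210938, -26.949600219726562), (40.60055923461914, 40.7774772644043), 177.86477661132812), np.float64(29.048978301596126))
stage z [513.7483026  -20.22197268  32.96771913]
tab (3057, ((513.4189453125, -26.82488250732422), 17.2408390045166), ((513.3558349609375, -26.65533447265625), (32.95070266723633, 33.9107666015625), 176.59133911132812), np.float64(135.85394770765038))
```

Request:
step_arm(deltas=[[[0, 4, 0, -15, 0, 0, 0], [0, 0, 0, -20, 0, 0, 0], [0, 0, 0, -20, 0, 0, 0], [0, 0, 0, -10, 0, 0, 0], [0, 0, 0, 0, 0, 0, 0], [0, 0, 0, 0, 0, 0, 0], [0, 0, 0, 0, 0, 0, 0]]])

```text
clock: 7.88
eef_pos: [518.9, -25.8, 33.4]
tool_rot: [-3.141, 0.001, 3.117]
force: [0.1, 0.0, -0.5]
width: 32.0
```

```bash
python3 nest.py wrist11
```

```text
[518.92935285 -25.81086006  33.38218947] [519.10434364 -25.66006569  33.59193904]
nest (1735, ((517.2138671875, -27.03325843811035), 20.63092803955078), ((516.290283203125, -26.912885665893555), (38.27130889892578, 40.88188552856445), 172.70399475097656), np.float64(29.054726366102482))
stage z [502.09708824 -19.85766198  32.98747128]
tab (3056, ((518.58837890625, -25.872814178466797), 17.80441665649414), ((518.8966674804688, -26.05080223083496), (33.073978424072266, 35.061668395996094), 176.0768280029297), np.float64(72.24950446056909))
```

View pics/wrist11.png

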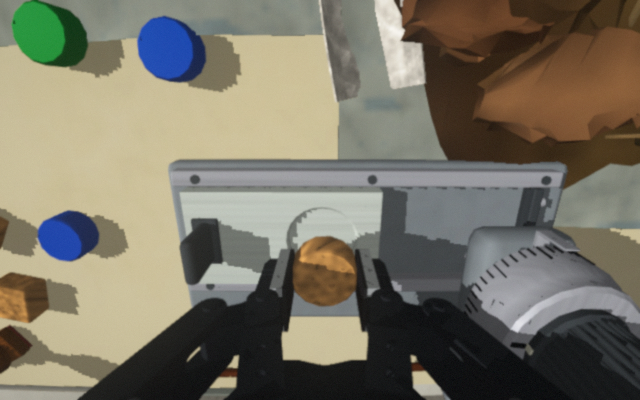

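Request:
step_arm(deltas=[[[0, -1, -1, -8, 0, 0, 0], [0, 0, 0, -8, 0, 0, 0], [0, 0, 0, -5, 0, 0, 0], [0, 0, 0, 0, 0, 0, 0], [0, 0, 0, 0, 0, 0, 0]]])

```text
clock: 8.35
eef_pos: [516.9, -27.4, 11.2]
tool_rot: [-3.141, -0.001, 3.117]
force: [-0.3, -4.4, -0.5]
width: 31.4
```

```bash
python3 nest.py wrist12;python3 -c "
from h import *
a=grab('scene','scene12');b=grab('side','side12')
cv2.imwrite('pics/crop8.png',np.hstack([cv2.resize(x,(400,400),interpolation=cv2.INTER_CUBIC) for x in(a[1][150:250,270:370],b[1][180:280,260:360])])[:,:,::-1])"
```

```text
[516.94108374 -27.36500499  11.16820129] [516.97749458 -27.21993745  11.32696122]
nest (655, ((510.7034912109375, -26.742799758911133), 18.46528434753418), ((508.70147705078125, -26.712400436401367), (22.125986099243164, 35.70087814331055), 178.5415496826172), np.float64(29.05964336813382))
stage z [499.51375944 -21.46047474  33.05606694]
tab (3059, ((517.1154174804688, -27.138587951660156), 17.24592399597168), ((516.95166015625, -27.05657958984375), (33.31739807128906, 33.45589065551758), 28.263954162597656), np.float64(50.00370713924007))
```

View pics/crop8.png

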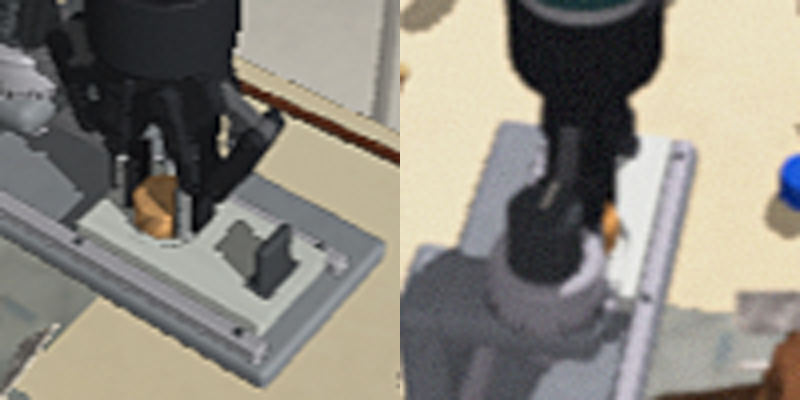

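Request:
step_arm(deltas=[[[0, 0, 0, -1.5, 0, 0, 0], [0, 0, 0, 0, 0, 0, 0], [0, 0, 0, 0, 0, 0, 0]]])

```text
clock: 8.75
eef_pos: [518.0, -27.6, 10.5]
tool_rot: [-3.14, 0.002, 3.117]
force: [-0.5, -6.6, 2.3]
width: 31.5
```

```bash
python3 - <<'E'
from h import *
c,im,d=grab("wrist","wrist13");s=ctrl.read_state();print(s['eef_pos'],s['force'])
P=cloud(c,d);cv2.imwrite("pics/w13.png",im[:,:,::-1])
for v in(260,280,300,320,340,360,380):
    r=P[v];print(v,[(u,r[u].round(0).tolist()) for u in(360,400,430,460,490,520,560)])
a=grab('scene','scene13');Q=cloud(a[0],a[2]);im=a[1]
m=(im.max(2)<60)&(Q[...,2]>30)&(abs(Q[...,0]-517)<60)&(abs(Q[...,1]+27)<75)
q=Q[m]
for z in range(30,220,10):
    k=q[(q[:,2]>=z)&(q[:,2]<z+10)]
    if len(k):print(z,len(k),k[:,1].min().round(),k[:,1].max().round())
E
```

```text
[518.00804108 -27.56240569  10.4983705 ] [-0.83227725 -6.10729852  1.17974915]
260 [(360, [507.0, -10.0, 51.0]), (400, [527.0, 18.0, 17.0]), (430, [528.0, 36.0, 16.0]), (460, [528.0, 54.0, 17.0]), (490, [529.0, 73.0, 18.0]), (520, [491.0, 46.0, 81.0]), (560, [491.0, 59.0, 82.0])]
280 [(360, [510.0, -11.0, 62.0]), (400, [541.0, 19.0, 18.0]), (430, [542.0, 37.0, 17.0]), (460, [542.0, 56.0, 18.0]), (490, [519.0, 53.0, 53.0]), (520, [496.0, 43.0, 87.0]), (560, [494.0, 55.0, 89.0])]
300 [(360, [519.0, -11.0, 65.0]), (400, [506.0, 2.0, 83.0]), (430, [506.0, 13.0, 83.0]), (460, [551.0, 54.0, 25.0]), (490, [514.0, 42.0, 74.0]), (520, [503.0, 44.0, 88.0]), (560, [496.0, 49.0, 98.0])]
320 [(360, [527.0, -12.0, 68.0]), (400, [506.0, -1.0, 93.0]), (430, [509.0, 11.0, 91.0]), (460, [506.0, 20.0, 94.0]), (490, [520.0, 40.0, 78.0]), (520, [505.0, 39.0, 97.0]), (560, [498.0, 45.0, 105.0])]
340 [(360, [589.0, -5.0, 16.0]), (400, [501.0, -4.0, 108.0]), (430, [516.0, 11.0, 93.0]), (460, [505.0, 15.0, 104.0]), (490, [506.0, 25.0, 103.0]), (520, [509.0, 37.0, 101.0]), (560, [500.0, 41.0, 110.0])]
360 [(360, [507.0, -16.0, 108.0]), (400, [500.0, -6.0, 116.0]), (430, [526.0, 12.0, 92.0]), (460, [526.0, 23.0, 92.0]), (490, [507.0, 22.0, 111.0]), (520, [506.0, 30.0, 111.0]), (560, [505.0, 41.0, 113.0])]
380 [(360, [507.0, -17.0, 116.0]), (400, [500.0, -8.0, 121.0]), (430, [647.0, 53.0, -0.0]), (460, [525.0, 19.0, 102.0]), (490, [509.0, 20.0, 115.0]), (520, [506.0, 26.0, 118.0]), (560, [509.0, 39.0, 116.0])]
30 7 -97.0 -12.0
40 15 -97.0 -11.0
50 40 -97.0 -11.0
60 49 -98.0 0.0
70 37 -59.0 39.0
80 121 -75.0 40.0
90 114 -79.0 34.0
100 141 -84.0 26.0
110 143 -88.0 36.0
120 164 -93.0 48.0
130 263 -95.0 48.0
140 127 -70.0 48.0
150 53 -69.0 47.0
160 63 -66.0 -13.0
170 149 -66.0 -6.0
180 158 -66.0 -0.0
190 157 -66.0 -1.0
200 234 -66.0 4.0
210 53 -64.0 4.0
```

View pics/w13.png

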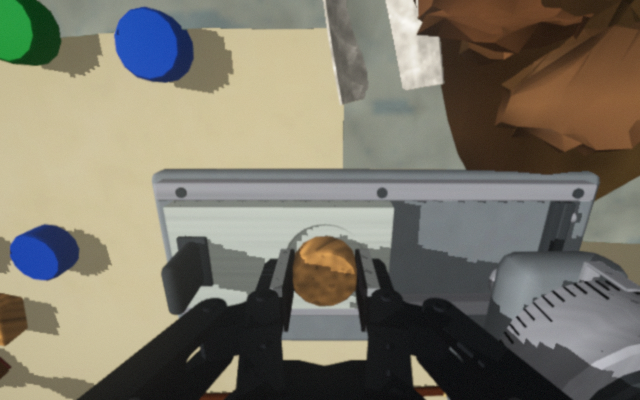

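Request:
step_arm(deltas=[[[0, 0, -1, 1, 0, 0, 0], [0, 0, 0, 0, 0, 0, -0.12], [0, 0, 0, 0, 0, 0, -0.12], [0, 0, 0, 0, 0, 0, -0.12], [0, 0, 0, 0, 0, 0, -0.12], [0, 0, 0, 0, 0, 0, -0.12], [0, 0, 0, 0, 0, 0, -0.12], [0, 0, 0, 0, 0, 0, -0.12], [0, 0, 0, 0, 0, 0, 0], [0, 0, 0, 0, 0, 0, 0]]])

```text
clock: 9.68
eef_pos: [517.4, -26.0, 11.0]
tool_rot: [3.141, -0.001, 2.282]
force: [0.0, -0.6, -0.1]
width: 31.3
```

```bash
python3 nest.py wrist14;python3 -c "
from h import *
print(ctrl.read_state())
a=grab('scene','scene14')
cv2.imwrite('pics/crop9.png',cv2.resize(a[1][100:250,240:390],(600,600),interpolation=cv2.INTER_CUBIC)[:,:,::-1])"
```

```text
[517.37665867 -26.04415237  11.03774308] [517.42411798 -26.28462337  11.08321337]
nest (617, ((512.6309814453125, -21.264402389526367), 18.483850479125977), ((512.0889282226562, -20.55544662475586), (22.50853729248047, 35.866973876953125), 127.6658935546875), np.float64(29.056872999627643))
stage z [510.59942485  -4.31915578  33.06740456]
tab (3056, ((516.9210205078125, -26.82495880126953), 17.274993896484375), ((517.1036376953125, -26.756223678588867), (33.21365737915039, 33.72771072387695), 76.11495971679688), np.float64(49.916049525869376))
{'clock': 9.7333, 'qpos': array([-0.20132629,  0.77847942,  0.30370951,  2.03286331, -0.55672518,
        0.41027862,  1.24836395]), 'qd': array([ 9.24046177e-03, -8.36758287e-04,  4.19675758e-04, -6.09223787e-04,
        1.06517658e-03, -6.23663651e-05, -4.72959778e-03]), 'tau': array([-2.28838250e-01, -5.08025801e+01,  5.20840198e+00, -7.84092754e+00,
       -2.87521526e-02,  1.16101024e-02, -2.64738483e-02]), 'eef_pos': array([517.42411798, -26.28462337,  11.08321337]), 'tool_rot': array([ 3.14113831e+00, -6.40804734e-04,  2.28229535e+00]), 'force': array([ 0.58793435,  0.17311707, -0.61755177]), 'torque': array([-0.07383778,  0.04438326, -0.01648615]), 'width': 31.536375328023183}
```

View pics/wrist14.png

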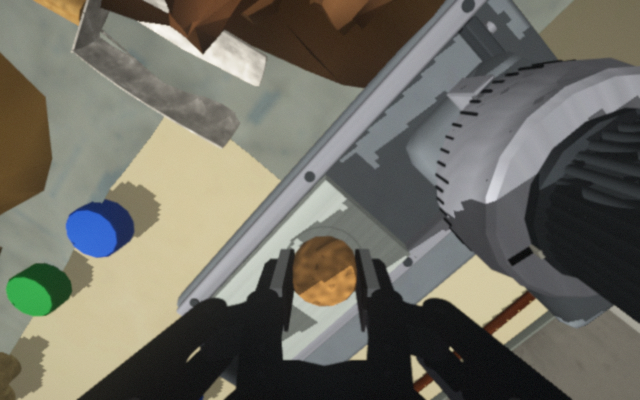

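View pics/crop9.png

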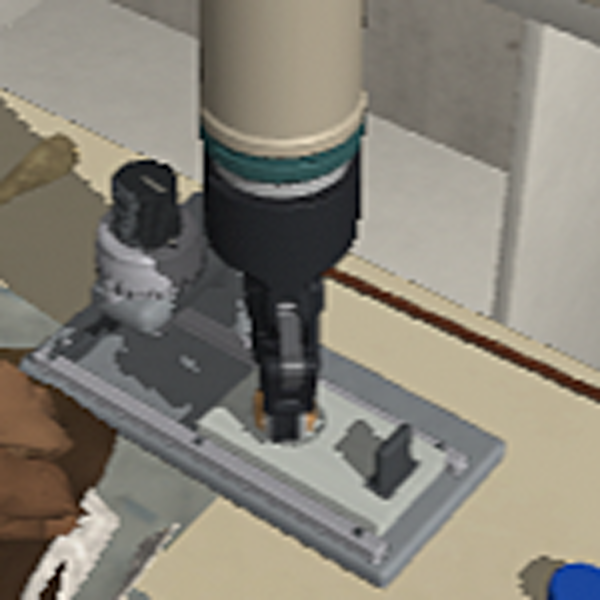

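Request:
step_arm(deltas=[[[0, 0, 0, -1, 0, 0, 0], [0, 0, 0, -0.7, 0, 0, 0], [0, 0, 0, 0, 0, 0, 0]]])

```text
clock: 10.03
eef_pos: [517.3, -27.3, 9.3]
tool_rot: [3.142, -0.0, 2.278]
force: [-0.3, 0.1, -1.0]
width: 31.4
```

Request:
step_arm(deltas=[[[0, 0, 0, -0.7, 0, 0, 0], [0, 0, 0, 0, 0, 0, 0], [0.45, 0, 0, 0, 0, 0, 0], [0.55, 0, 0, 0, 0, 0, 0], [0.55, 0, 0, 0, 0, 0, 0], [0.55, 0, 0, 0, 0, 0, 0]]])

```text
clock: 10.53
eef_pos: [517.4, -27.3, 8.8]
tool_rot: [3.142, 0.0, 2.278]
force: [0.5, -0.1, -0.7]
width: 46.9
```

```bash
python3 nest.py wrist15
```

```text
[517.43621394 -27.29455196   8.78798314] [517.38479181 -27.25001651   8.74771169]
nest (868, ((517.2842407226562, -26.906391143798828), 20.576072692871094), ((517.25634765625, -26.865394592285156), (40.10669708251953, 40.95085525512695), 127.7848892211914), np.float64(29.135264519402757))
stage z [512.76618634  -8.34476609  33.0670716 ]
tab (2897, ((517.04296875, -27.89149284362793), 16.716829299926758), ((516.99658203125, -27.876789093017578), (32.69129943847656, 32.94672775268555), 124.45462799072266), np.float64(47.00207091988281))
```

View pics/wrist15.png

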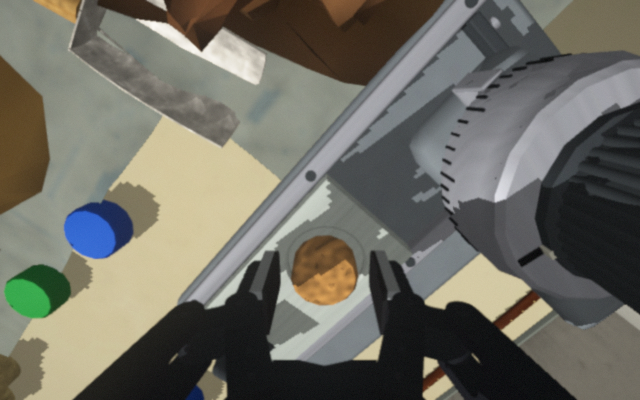

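Request:
step_arm(deltas=[[[0.55, 0, 0, 10, 0, 0, 0], [0.55, 0, 0, 25, 0, 0, 0], [0.55, 0, 0, 35, 0, 0, 0], [0.3, 0, -15, 20, 0, 0, -0.12], [0, -1, -20, 5, 0, 0, -0.12], [0, -1, -20, 0, 0, 0, -0.12], [0, -1, -20, 0, 0, 0, -0.12], [0, 0, -20, 0, 0, 0, -0.12], [0, 0, -8, 0, 0, 0, -0.13], [0, 0, 0, 0, 0, 0, 0]]])

```text
refused, turn out of range in row 9
```

Request:
step_arm(deltas=[[[0.55, 0, 0, 10, 0, 0, 0], [0.55, 0, 0, 25, 0, 0, 0], [0.55, 0, 0, 35, 0, 0, 0], [0.3, 0, -15, 20, 0, 0, -0.12], [0, -1, -20, 5, 0, 0, -0.12], [0, -1, -20, 0, 0, 0, -0.12], [0, -1, -20, 0, 0, 0, -0.12], [0, 0, -20, 0, 0, 0, -0.12], [0, 0, -8, 0, 0, 0, -0.12], [0, 0, 0, 0, 0, 0, 0]]])

```text
clock: 11.42
eef_pos: [514.3, -133.1, 104.7]
tool_rot: [3.141, 0.002, 1.551]
force: [-1.1, -0.2, 0.1]
width: 0.1
```

Request:
step_arm(deltas=[[[0, 0, 0, -10, 0, 0, 0], [0, 0, 0, -15, 0, 0, 0], [0, 0, 0, -10, 0, 0, 0], [0, 0, 0, 0, 0, 0, 0], [0, 0, 0, 0, 0, 0, 0]]])

```text
clock: 11.83
eef_pos: [513.8, -129.3, 68.1]
tool_rot: [-3.14, -0.001, 1.56]
force: [-1.0, -0.1, 0.1]
width: -0.1
```

```bash
python3 tip.py wrist16; python3 -c "
from h import *
a=grab('scene','scene16')
cv2.imwrite('pics/crop10.png',cv2.resize(a[1][100:250,260:410],(600,600),interpolation=cv2.INTER_CUBIC)[:,:,::-1])"
```

```text
tip [ 11.   -4.  -31.6]
tip [ 10.4   4.  -31.7]
{'clock': np.float64(11.833), 'eef_pos': array([ 513.841, -129.289,   68.079]), 'tool_rot': array([-3.14e+00, -1.00e-03,  1.56e+00]), 'width': np.float64(-0.091), 'force': array([-1.032, -0.068,  0.054]), 'torque': array([-0.001,  0.003, -0.023])}
```

View pics/wrist16.png

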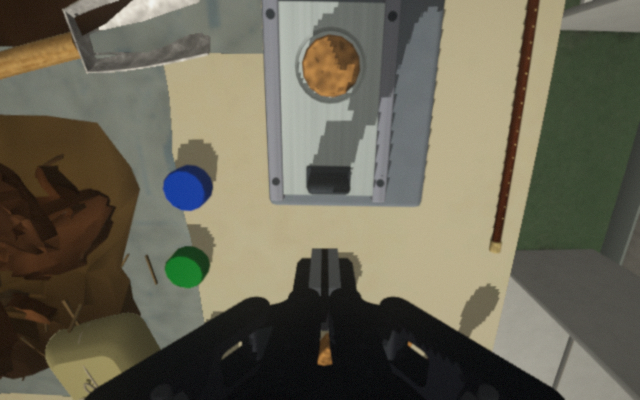

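View pics/crop10.png

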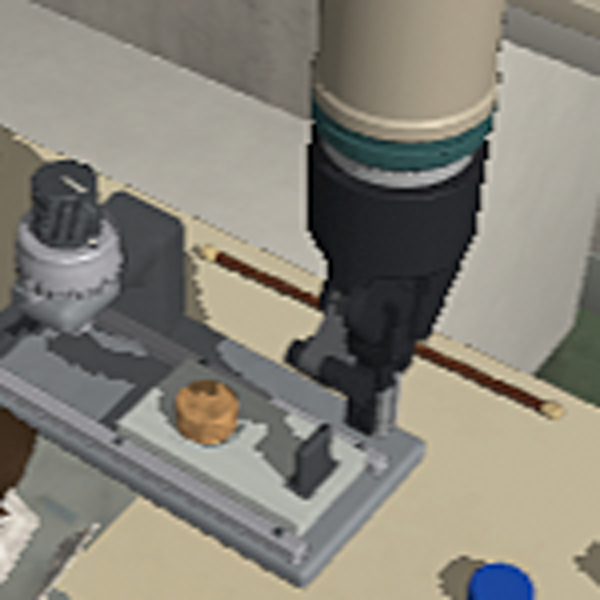

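Request:
step_arm(deltas=[[[0, 1, 0, -15, 0, 0, 0], [0, 0, 0, -20, 0, 0, 0], [0, 0, 0, -15, 0, 0, 0], [0, 0, 0, 0, 0, 0, 0], [0, 0, 0, 0, 0, 0, 0]]])

```text
clock: 12.35
eef_pos: [515.3, -130.3, 18.9]
tool_rot: [-3.141, -0.0, 1.558]
force: [0.4, -0.2, 0.2]
width: -0.3
```

```bash
python3 tip.py wrist17;python3 - <<'E'
from h import *
c,im,d=load("wrist17");P=cloud(c,d).reshape(-1,3)
q=P[(P[:,2]>59)&(P[:,2]<66)&(abs(P[:,0]-515)<25)&(abs(P[:,1]+97)<20)]
print(len(q),cv2.minAreaRect(q[:,:2].astype(np.float32)))
E
```

```text
tip [ 10.9  -4.2 -31.5]
tip [ 10.9   3.2 -31.8]
{'clock': np.float64(12.35), 'eef_pos': array([ 515.273, -130.306,   18.903]), 'tool_rot': array([-3.141, -0.   ,  1.558]), 'width': np.float64(-0.336), 'force': array([ 0.421, -0.162,  0.194]), 'torque': array([-0.043, -0.05 ,  0.015])}
958 ((515.7549438476562, -96.48365020751953), (7.921692371368408, 25.617938995361328), 88.84809875488281)
```

View pics/wrist17.png

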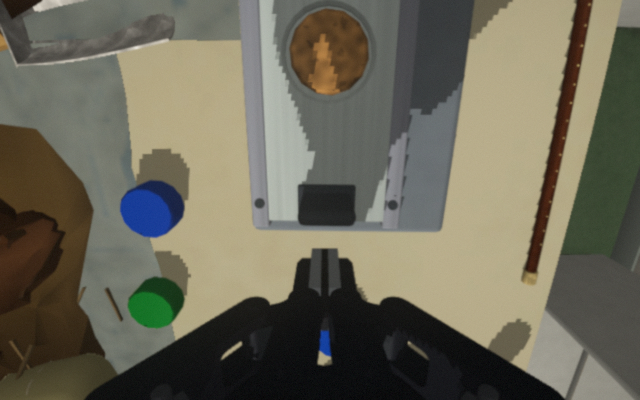

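Request:
step_arm(deltas=[[[0, 0.4, 5, 0, 0, 0, 0], [0, 0, 5, 0, 0, 0, 0], [0, 0, 4, 0, 0, 0, 0], [0, 0, 4, 0, 0, 0, 0], [0, 0, 4, 0, 0, 0, 0], [0, 0, 5, 0, 0, 0, 0], [0, 0.2, 6, 0, 0, 0, 0], [0, 0.2, 6, 0, 0, 0, 0], [0, 0.2, 6, 0, 0, 0, 0], [0, 0.2, 6, 0, 0, 0, 0]]])

```text
clock: 13.23
eef_pos: [516.9, -78.8, 18.8]
tool_rot: [3.141, 0.0, 1.558]
force: [1.1, -3.5, 1.4]
width: -0.1
```

Request:
step_arm(deltas=[[[0, 0.2, 6, 0, 0, 0, 0], [0, 0.2, 6, 0, 0, 0, 0], [0, 0.1, 6, 0, 0, 0, 0], [0, 0.1, 6, 0, 0, 0, 0], [0, 0.1, 6, 0, 0, 0, 0], [0, 0.1, 4, 0, 0, 0, 0], [0, 0, 0, 0, 0, 0, 0], [0, 0, 0, 0, 0, 0, 0]]])

```text
clock: 13.9
eef_pos: [516.2, -43.6, 18.3]
tool_rot: [-3.139, -0.002, 1.559]
force: [-0.2, -0.1, -0.9]
width: 0.0
```

```bash
python3 tip.py wrist18;python3 - <<'E'
from h import *
c,im,d=load("wrist18");P=cloud(c,d).reshape(-1,3)
q=P[(P[:,2]>59)&(P[:,2]<66)&(abs(P[:,0]-515)<25)&(abs(P[:,1]+30)<40)]
print(len(q),cv2.minAreaRect(q[:,:2].astype(np.float32)))
E
```

```text
tip [  7.3 -10.9 -35.4]
tip [  7.3   9.2 -36.3]
{'clock': np.float64(13.9), 'eef_pos': array([516.179, -43.628,  18.32 ]), 'tool_rot': array([-3.139e+00, -2.000e-03,  1.559e+00]), 'width': np.float64(0.042), 'force': array([-0.218, -0.139, -0.939]), 'torque': array([-0.   ,  0.014, -0.001])}
1341 ((516.0350952148438, -30.07143783569336), (14.253253936767578, 28.23380470275879), 88.90438079833984)
```

View pics/wrist18.png

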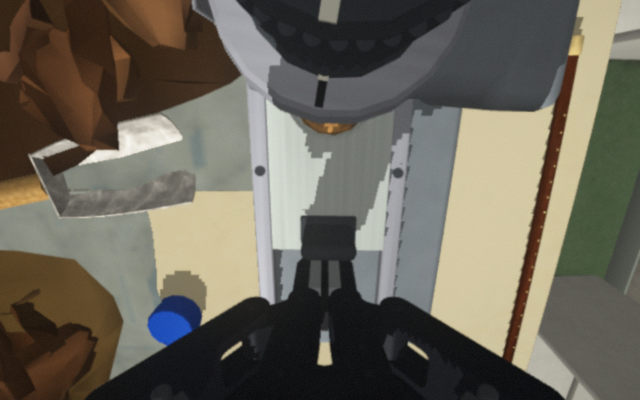

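Request:
step_arm(deltas=[[[0, 0.1, 4, 0, 0, 0, 0], [0, 0.1, 4, 0, 0, 0, 0], [0, 0.1, 3, 0, 0, 0, 0], [0, 0.1, 2, 0, 0, 0, 0], [0, 0, 2, 0, 0, 0, 0], [0, 0, 0, 0, 0, 0, 0]]])

```text
clock: 14.45
eef_pos: [517.3, -29.6, 18.5]
tool_rot: [-3.141, -0.001, 1.558]
force: [0.3, -0.9, -0.2]
width: -0.2
```

Request:
step_arm(deltas=[[[0, 0, 2, 0, 0, 0, 0], [0, 0, 2, 0, 0, 0, 0], [0, 0, 0, 0, 0, 0, 0]]])

```text
clock: 14.7
eef_pos: [517.9, -25.8, 18.7]
tool_rot: [3.142, -0.0, 1.558]
force: [-1.4, -2.6, -1.7]
width: -0.0
```

Request:
step_arm(deltas=[[[0, 0, 1.5, 0, 0, 0, 0], [0, 0, 1.5, 0, 0, 0, 0], [0, 0, 0, 0, 0, 0, 0]]])

```text
clock: 14.95
eef_pos: [518.0, -22.9, 18.8]
tool_rot: [3.141, -0.0, 1.558]
force: [-1.7, -2.1, -1.0]
width: 0.1
```

Request:
step_arm(deltas=[[[0, 0, 1.5, 0, 0, 0, 0], [0, 0, 0, 0, 0, 0, 0]]])

```text
clock: 15.12
eef_pos: [518.0, -22.8, 18.8]
tool_rot: [3.141, 0.002, 1.557]
force: [-0.4, -4.5, -2.0]
width: 0.1
```

Request:
step_arm(deltas=[[[0, 0, 1.5, 0, 0, 0, 0], [0, 0, 0, 0, 0, 0, 0], [0, 0, 0, 0, 0, 0, 0]]])

```text
clock: 15.37
eef_pos: [518.0, -22.8, 18.8]
tool_rot: [3.14, 0.004, 1.556]
force: [-1.1, -7.1, -1.8]
width: 0.1
```

Request:
step_arm(deltas=[[[0, 0, 1.5, 0, 0, 0, 0], [0, 0, 0, 0, 0, 0, 0], [0, 0, -5, 0, 0, 0, 0], [0, 0, -15, 0, 0, 0, 0], [0, 0, -25, 0, 0, 0, 0], [0, 0, -25, 10, 0, 0, 0], [0, 0, -5, 30, 0, 0, 0], [0, 0, 0, 40, 0, 0, 0], [0, 0, 0, 40, 0, 0, 0], [0, 0, 0, 0, 0, 0, 0]]])

```text
clock: 16.2
eef_pos: [522.4, -94.8, 145.2]
tool_rot: [3.13, 0.0, 1.558]
force: [0.9, -0.1, -0.9]
width: 0.1
```

```bash
python3 tip.py wrist19;python3 - <<'E'
from h import *
c,im,d=load("wrist19");P=cloud(c,d).reshape(-1,3)
def mr(x0,x1,y0,y1,z0,z1):
    q=P[(P[:,2]>z0)&(P[:,2]<z1)&(P[:,0]>x0)&(P[:,0]<x1)&(P[:,1]>y0)&(P[:,1]<y1)].astype(np.float32)
    return len(q),cv2.minAreaRect(q[:,:2]),cv2.minEnclosingCircle(q[:,:2])
print("tab",mr(495,540,-40,20,60,66));print("knob",mr(490,550,30,100,150,156))
E
```

```text
tip [  6.8 -15.3  11.9]
tip [ 4.1 12.4 23.8]
{'clock': np.float64(16.2), 'eef_pos': array([522.41 , -94.773, 145.181]), 'tool_rot': array([3.13 , 0.   , 1.558]), 'width': np.float64(0.114), 'force': array([ 0.908, -0.084, -0.869]), 'torque': array([-0.041, -0.031,  0.023])}Traceback (most recent call last):
  File "<stdin>", line 6, in <module>
  File "<stdin>", line 5, in mr
cv2.error: OpenCV(4.12.0) /io/opencv/modules/imgproc/src/convhull.cpp:143: error: (-215:Assertion failed) total >= 0 && (depth == CV_32F || depth == CV_32S) in function 'convexHull'
```

View pics/wrist19.png

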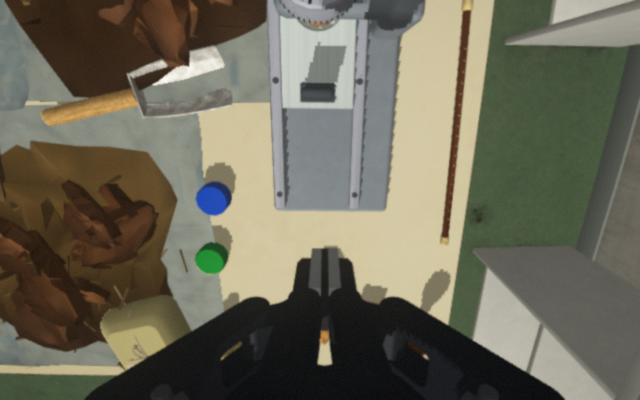

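Request:
step_arm(deltas=[[[0.65, 0, 14, 2, 0, 0, 0.12], [0.65, 0, 15, 2, 0, 0, 0.12], [0.65, 0, 15, 2, 0, 0, 0.12], [0.65, 0, 15, 0, 0, 0, 0.12], [0.65, 0, 15, 0, 0, 0, 0.12], [0.65, 0, 15, 0, 0, 0, 0.12], [0.65, 0, 15, 0, 0, 0, 0.12], [0.65, 0, 15, 0, 0, 0, 0.12], [0.65, 0, 10, 0, 0, 0, 0.12], [0.65, 0, 10, 0, 0, 0, 0.12]]])

```text
clock: 17.08
eef_pos: [516.9, 47.7, 144.0]
tool_rot: [3.141, -0.003, 2.766]
force: [0.9, 0.4, -0.1]
width: 55.4
```

Request:
step_arm(deltas=[[[0.65, 0, 10, 0, 0, 0, 0.12], [0.65, 0, 8, 0, 0, 0, 0.12], [0.65, 0, 0, 0, 0, 0, 0], [0.65, 0, 0, 0, 0, 0, 0], [0.65, 0, 0, 0, 0, 0, 0]]])

```text
clock: 17.5
eef_pos: [517.4, 63.0, 144.4]
tool_rot: [-3.142, -0.001, 2.995]
force: [0.2, -0.4, -0.2]
width: 55.3
```

```bash
python3 tip.py wrist20;python3 - <<'E'
from h import *
c,im,d=load("wrist20");P=cloud(c,d).reshape(-1,3)
def mr(x0,x1,y0,y1,z0,z1):
    q=P[(P[:,2]>z0)&(P[:,2]<z1)&(P[:,0]>x0)&(P[:,0]<x1)&(P[:,1]>y0)&(P[:,1]<y1)].astype(np.float32)
    if len(q)<5:return len(q)
    return len(q),cv2.minAreaRect(q[:,:2]),cv2.minEnclosingCircle(q[:,:2]),q[:,2].mean()
print("tab",mr(495,540,-40,20,60,66));print("knob",mr(490,550,30,100,149,156))
print(ctrl.read_state()['qpos'])
E
```

```text
tip [ 10.1 -10.3  21.5]
tip [  0.2  41.1 116.7]
{'clock': np.float64(17.5), 'eef_pos': array([517.404,  62.982, 144.393]), 'tool_rot': array([-3.142e+00, -1.000e-03,  2.995e+00]), 'width': np.float64(55.318), 'force': array([ 0.231, -0.387, -0.157]), 'torque': array([ 0.001, -0.018, -0.035])}Traceback (most recent call last):
  File "<stdin>", line 7, in <module>
  File "<stdin>", line 6, in mr
cv2.error: OpenCV(4.12.0) /io/opencv/modules/imgproc/src/convhull.cpp:143: error: (-215:Assertion failed) total >= 0 && (depth == CV_32F || depth == CV_32S) in function 'convexHull'
```

View pics/wrist20.png

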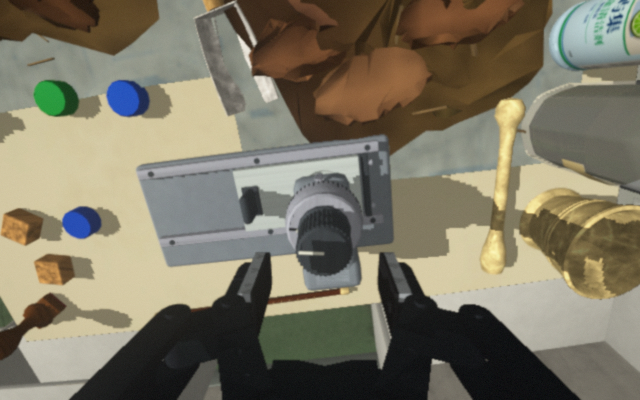

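```bash
cat > knob.py <<'E'
from h import *
import sys
c,im,d=load(sys.argv[1]);P=cloud(c,d).reshape(-1,3)
def mr(x0,x1,y0,y1,z0,z1):
    q=P[(P[:,2]>z0)&(P[:,2]<z1)&(P[:,0]>x0)&(P[:,0]<x1)&(P[:,1]>y0)&(P[:,1]<y1)]
    q=np.ascontiguousarray(q[:,:2],dtype=np.float32)
    if len(q)<5:return len(q)
    return len(q),cv2.minAreaRect(q),cv2.minEnclosingCircle(q)
print("tab",mr(495,540,-40,20,60,66));print("knob",mr(490,550,30,100,149,156))
s=ctrl.read_state();print(s['qpos'],s['eef_pos'])
E
python3 knob.py wrist20; python3 knob.py wrist19
```

```text
tab (233, ((517.0413818359375, -7.099073886871338), (8.309736251831055, 25.028764724731445), 89.56964111328125), ((517.0341796875, -6.918368339538574), 12.549080848693848))
knob (2293, ((519.420166015625, 62.50070571899414), (33.725650787353516, 34.08975601196289), 83.82908630371094), ((519.482421875, 62.4027099609375), 17.482887268066406))
[-0.38710726  0.54852163  0.31467073  1.94400216 -0.25664969  0.68824349
  1.50777974] [517.51193806  62.67657998 144.48065865]
tab (326, ((517.8431396484375, -7.602017402648926), (7.846379280090332, 25.107357025146484), 87.02301025390625), ((517.842041015625, -7.92509126663208), 12.595749855041504))
knob 0
[-0.38710726  0.54852163  0.31467073  1.94400216 -0.25664969  0.68824349
  1.50777974] [517.51193806  62.67657998 144.48065865]
```

Request:
step_arm(deltas=[[[0.6, 2, 0, 0, 0, 0, 0.12], [0.6, 0, 0, 0, 0, 0, 0.12], [0.6, 0, 0, 0, 0, 0, 0.12], [0.6, 0, 0, 0, 0, 0, 0.12], [0.6, 0, 0, 0, 0, 0, 0.12], [0.6, 0, 0, 0, 0, 0, 0], [0.6, 0, 0, 0, 0, 0, 0], [0.6, 0, 0, 0, 0, 0, 0]]])

```text
clock: 18.22
eef_pos: [519.7, 62.8, 144.7]
tool_rot: [-3.142, -0.0, -2.69]
force: [0.6, -0.5, 0.4]
width: 50.9
```

```bash
python3 tip.py wrist21;python3 knob.py wrist21
```

```text
tip [ 12.3 -12.2  19.2]
tip [ -1.8  45.1 117.3]
{'clock': np.float64(18.217), 'eef_pos': array([519.726,  62.798, 144.666]), 'tool_rot': array([-3.142, -0.   , -2.69 ]), 'width': np.float64(50.911), 'force': array([ 0.568, -0.502,  0.442]), 'torque': array([ 0.017,  0.003, -0.046])}
tab (270, ((517.224853515625, -7.576751708984375), (8.034846305847168, 24.945030212402344), 88.17166137695312), ((517.2223510742188, -7.947082042694092), 12.482272148132324))
knob (2323, ((519.3301391601562, 62.283599853515625), (34.16816329956055, 33.977378845214844), 23.129695892333984), ((519.5147094726562, 62.544960021972656), 17.48484230041504))
[-0.26897455  0.53526928  0.13901505  1.93515445 -0.11242359  0.6787935
  1.96207533] [519.71219352  62.9325429  144.65780293]
```

Request:
step_arm(deltas=[[[0.6, 0, 0, -15, 0, 0, 0], [0.6, 0, 0, -15, 0, 0, 0], [0.6, 0, 0, -10, 0, 0, 0], [0.6, 0, 0, -4, 0, 0, 0], [0.6, 0, 0, 0, 0, 0, 0], [0.6, 0, 0, 0, 0, 0, 0]]])

```text
clock: 18.77
eef_pos: [519.9, 63.2, 100.8]
tool_rot: [-3.141, -0.0, -2.686]
force: [0.2, 0.7, 0.4]
width: 50.8
```

```bash
python3 tip.py wrist22;python3 knob.py wrist22; python3 -c "
from h import *
b=grab('side','side22');a=grab('scene','scene22')
cv2.imwrite('pics/crop11.png',np.hstack([cv2.resize(x,(400,400),interpolation=cv2.INTER_CUBIC) for x in(a[1][110:210,230:330],b[1][190:290,250:350])])[:,:,::-1])"
```

```text
tip [ 10.2 -14.5 -22.4]
tip [ 0.  45.7 73.4]
{'clock': np.float64(18.767), 'eef_pos': array([519.915,  63.188, 100.8  ]), 'tool_rot': array([-3.141, -0.   , -2.686]), 'width': np.float64(50.768), 'force': array([0.177, 0.696, 0.397]), 'torque': array([ 0.012, -0.041, -0.003])}
tab (383, ((516.8195190429688, -7.549134254455566), (8.051117897033691, 25.164926528930664), 88.46511840820312), ((516.8214111328125, -7.475824356079102), 12.588623046875))
knob (4394, ((515.8652954101562, 67.61085510253906), (35.40887451171875, 69.13874816894531), 36.89555358886719), ((509.69818115234375, 62.962501525878906), 35.61628723144531))
[-0.25603325  0.60304102  0.12119735  1.97006393 -0.12622377  0.57486306
  1.97654969] [520.20669487  63.23895929 101.13161166]
```

View pics/wrist22.png

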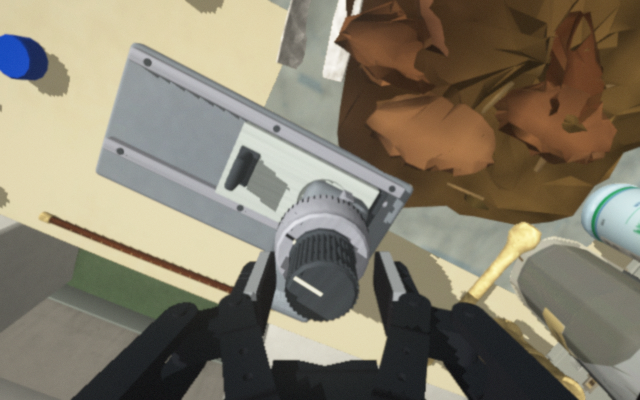

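View pics/crop11.png

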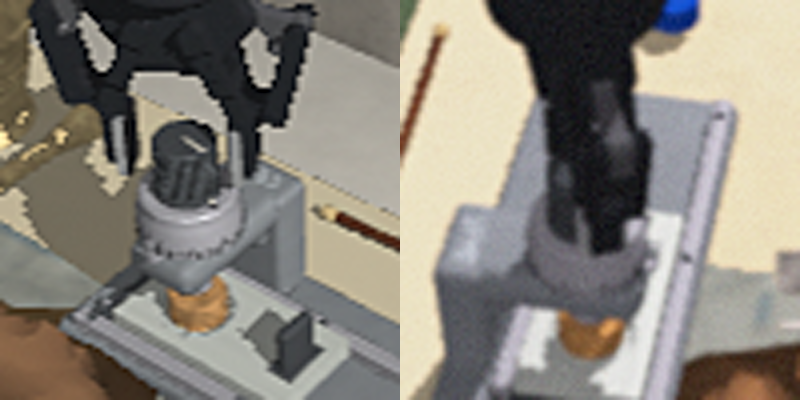

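Request:
step_arm(deltas=[[[0.6, -0.6, -0.6, -3, 0, 0, 0], [0.6, 0, 0, -2, 0, 0, 0], [0.45, 0, 0, 0, 0, 0, 0], [0.3, 0, 0, 0, 0, 0, 0], [0.2, 0, 0, 0, 0, 0, 0], [0, 0, 0, 0, 0, 0, 0], [0, 0, 0, 0, 0, 0, 0], [0, 0, 0, 0, 0, 0, 0]]])

```text
clock: 19.58
eef_pos: [519.6, 61.8, 96.1]
tool_rot: [-3.141, 0.0, -2.686]
force: [0.1, -3.7, 5.2]
width: 32.9
```

```bash
cat > tq.py <<'E'
from h import *
s=ctrl.read_state();print({k:np.round(s[k],3).tolist() for k in("clock","eef_pos","tool_rot","width","force","torque")},"q7",s['qpos'][6].round(3),"tau7",s['tau'][6].round(3))
E
python3 tq.py
```

```text
{'clock': 19.583, 'eef_pos': [519.555, 61.768, 96.07], 'tool_rot': [-3.141, 0.0, -2.686], 'width': 32.871, 'force': [0.084, -3.742, 5.161], 'torque': [-0.888, 0.041, 0.02]} q7 1.979 tau7 0.011
```

Request:
step_arm(deltas=[[[0, 0, 0, 0, 0, 0, -0.08], [0, 0, 0, 0, 0, 0, -0.1], [0, 0, 0, 0, 0, 0, -0.1], [0, 0, 0, 0, 0, 0, -0.07], [0, 0, 0, 0, 0, 0, 0], [0, 0, 0, 0, 0, 0, 0], [0, 0, 0, 0, 0, 0, 0]]])

```text
clock: 20.17
eef_pos: [519.5, 62.2, 96.1]
tool_rot: [-3.141, 0.001, -3.035]
force: [-0.3, -3.9, 6.1]
width: 32.6
```

```bash
python3 tq.py
```

```text
{'clock': 20.167, 'eef_pos': [519.456, 62.214, 96.058], 'tool_rot': [-3.141, 0.001, -3.035], 'width': 32.589, 'force': [-0.263, -3.874, 6.106], 'torque': [-0.69, 0.093, 0.082]} q7 1.735 tau7 -0.085
```

Request:
step_arm(deltas=[[[0, 0, 0, 0, 0, 0, -0.07], [0, 0, 0, 0, 0, 0, -0.07], [0, 0, 0, 0, 0, 0, 0], [0, 0, 0, 0, 0, 0, 0]]])

```text
clock: 20.5
eef_pos: [519.5, 62.4, 96.1]
tool_rot: [-3.141, 0.001, 3.108]
force: [-0.3, -2.9, 5.1]
width: 32.2
```

```bash
python3 tq.py
```

```text
{'clock': 20.5, 'eef_pos': [519.47, 62.36, 96.053], 'tool_rot': [-3.141, 0.001, 3.108], 'width': 32.228, 'force': [-0.292, -2.872, 5.086], 'torque': [-0.638, 0.143, 0.041]} q7 1.637 tau7 -0.143
```

Request:
step_arm(deltas=[[[0, 0, 0, 0, 0, 0, -0.07], [0, 0, 0, 0, 0, 0, -0.07], [0, 0, 0, 0, 0, 0, 0], [0, 0, 0, 0, 0, 0, 0]]])

```text
clock: 20.83
eef_pos: [519.5, 62.5, 96.0]
tool_rot: [-3.141, 0.001, 2.968]
force: [-0.8, -2.4, 6.4]
width: 32.8
```

```bash
python3 tq.py
```

```text
{'clock': 20.833, 'eef_pos': [519.486, 62.527, 96.049], 'tool_rot': [-3.141, 0.001, 2.968], 'width': 32.771, 'force': [-0.776, -2.357, 6.385], 'torque': [-0.517, 0.117, 0.081]} q7 1.539 tau7 -0.14
```

Request:
step_arm(deltas=[[[0, 0, 0, 0, 0, 0, -0.07], [0, 0, 0, 0, 0, 0, -0.07], [0, 0, 0, 0, 0, 0, 0], [0, 0, 0, 0, 0, 0, 0]]])

```text
clock: 21.17
eef_pos: [519.5, 62.7, 96.1]
tool_rot: [3.141, 0.001, 2.828]
force: [-0.5, -2.4, 6.1]
width: 32.5
```

```bash
python3 tq.py
```

```text
{'clock': 21.167, 'eef_pos': [519.53, 62.677, 96.052], 'tool_rot': [3.141, 0.001, 2.828], 'width': 32.522, 'force': [-0.493, -2.383, 6.145], 'torque': [-0.452, 0.137, 0.142]} q7 1.441 tau7 -0.142
```

Request:
step_arm(deltas=[[[0, 0, 0, 0, 0, 0, -0.07], [0, 0, 0, 0, 0, 0, -0.07], [0, 0, 0, 0, 0, 0, 0], [0, 0, 0, 0, 0, 0, 0]]])

```text
clock: 21.5
eef_pos: [519.6, 62.9, 96.1]
tool_rot: [3.141, 0.001, 2.688]
force: [0.0, -1.5, 5.5]
width: 32.6
```

```bash
python3 tq.py
```

```text
{'clock': 21.5, 'eef_pos': [519.625, 62.855, 96.057], 'tool_rot': [3.141, 0.001, 2.688], 'width': 32.6, 'force': [0.046, -1.476, 5.511], 'torque': [-0.381, 0.091, 0.111]} q7 1.342 tau7 -0.142
```

Request:
step_arm(deltas=[[[0, 0, 0, 0, 0, 0, -0.07], [0, 0, 0, 0, 0, 0, -0.07], [0, 0, 0, 0, 0, 0, 0], [0, 0, 0, 0, 0, 0, 0]]])

```text
clock: 21.83
eef_pos: [519.8, 63.0, 96.1]
tool_rot: [3.141, 0.001, 2.548]
force: [0.2, -2.2, 5.5]
width: 32.5
```

```bash
python3 tq.py
```

```text
{'clock': 21.833, 'eef_pos': [519.76, 63.016, 96.073], 'tool_rot': [3.141, 0.001, 2.548], 'width': 32.484, 'force': [0.221, -2.222, 5.492], 'torque': [-0.337, 0.066, 0.118]} q7 1.243 tau7 -0.143
```

Request:
step_arm(deltas=[[[0, 0, 0, 0, 0, 0, -0.07], [0, 0, 0, 0, 0, 0, -0.07], [0, 0, 0, 0, 0, 0, 0], [0, 0, 0, 0, 0, 0, 0]]])

```text
clock: 22.17
eef_pos: [519.9, 63.1, 96.1]
tool_rot: [3.14, 0.001, 2.409]
force: [-0.2, -1.5, 6.4]
width: 32.5
```

```bash
python3 tq.py
```

```text
{'clock': 22.167, 'eef_pos': [519.861, 63.131, 96.077], 'tool_rot': [3.14, 0.001, 2.409], 'width': 32.47, 'force': [-0.186, -1.546, 6.38], 'torque': [-0.281, 0.018, 0.129]} q7 1.143 tau7 -0.19
```

Request:
step_arm(deltas=[[[0, 0, 0, 0, 0, 0, -0.05], [0, 0, 0, 0, 0, 0, 0], [0, 0, 0, 0, 0, 0, 0]]])

```text
clock: 22.42
eef_pos: [519.9, 63.2, 96.1]
tool_rot: [3.14, 0.001, 2.359]
force: [-0.7, -0.5, 5.7]
width: 32.7
```

```bash
python3 tq.py
```

```text
{'clock': 22.417, 'eef_pos': [519.911, 63.194, 96.056], 'tool_rot': [3.14, 0.001, 2.359], 'width': 32.66, 'force': [-0.673, -0.457, 5.664], 'torque': [-0.239, 0.007, 0.147]} q7 1.108 tau7 -0.223
```

Request:
step_arm(deltas=[[[0, 0, 0, 0, 0, 0, -0.04], [0, 0, 0, 0, 0, 0, 0], [0, 0, 0, 0, 0, 0, 0]]])

```text
clock: 22.67
eef_pos: [519.9, 63.2, 96.1]
tool_rot: [3.14, 0.001, 2.319]
force: [-0.0, -1.1, 6.0]
width: 32.6
```

```bash
python3 tq.py
```

```text
{'clock': 22.667, 'eef_pos': [519.922, 63.183, 96.069], 'tool_rot': [3.14, 0.001, 2.319], 'width': 32.597, 'force': [-0.032, -1.054, 5.961], 'torque': [-0.252, -0.018, 0.159]} q7 1.079 tau7 -0.236
```

Request:
step_arm(deltas=[[[0, 0, 0, 0, 0, 0, -0.04], [0, 0, 0, 0, 0, 0, 0], [0, 0, 0, 0, 0, 0, 0]]])

```text
clock: 22.92
eef_pos: [520.0, 63.2, 96.1]
tool_rot: [3.14, 0.001, 2.279]
force: [0.3, -0.6, 5.4]
width: 32.8
```

```bash
python3 tq.py
```

```text
{'clock': 22.917, 'eef_pos': [519.985, 63.224, 96.051], 'tool_rot': [3.14, 0.001, 2.279], 'width': 32.843, 'force': [0.287, -0.624, 5.39], 'torque': [-0.199, -0.101, 0.282]} q7 1.05 tau7 -0.249
```

Request:
step_arm(deltas=[[[0, 0, 0, 0, 0, 0, -0.04], [0, 0, 0, 0, 0, 0, 0], [0, 0, 0, 0, 0, 0, 0]]])

```text
clock: 23.17
eef_pos: [520.0, 63.3, 96.1]
tool_rot: [3.14, 0.001, 2.239]
force: [-0.4, -1.0, 5.9]
width: 32.7
```

```bash
python3 tq.py
```

```text
{'clock': 23.167, 'eef_pos': [520.018, 63.289, 96.063], 'tool_rot': [3.14, 0.001, 2.239], 'width': 32.743, 'force': [-0.401, -1.038, 5.891], 'torque': [-0.165, -0.066, 0.246]} q7 1.022 tau7 -0.267
```

Request:
step_arm(deltas=[[[0, 0, 0, 0, 0, 0, -0.04], [0, 0, 0, 0, 0, 0, 0], [0, 0, 0, 0, 0, 0, 0]]])

```text
clock: 23.42
eef_pos: [520.0, 63.3, 96.1]
tool_rot: [3.14, 0.001, 2.199]
force: [0.9, -0.4, 6.0]
width: 32.7
```

```bash
python3 tq.py
```

```text
{'clock': 23.417, 'eef_pos': [520.048, 63.313, 96.075], 'tool_rot': [3.14, 0.001, 2.199], 'width': 32.707, 'force': [0.892, -0.359, 5.99], 'torque': [-0.211, -0.078, 0.272]} q7 0.993 tau7 -0.281
```

Request:
step_arm(deltas=[[[0, 0, 0, 0, 0, 0, -0.03], [0, 0, 0, 0, 0, 0, 0], [0, 0, 0, 0, 0, 0, 0]]])

```text
clock: 23.67
eef_pos: [520.1, 63.3, 96.1]
tool_rot: [3.14, 0.001, 2.169]
force: [0.3, -0.5, 5.7]
width: 32.3
```

```bash
python3 tq.py
```

```text
{'clock': 23.667, 'eef_pos': [520.089, 63.336, 96.073], 'tool_rot': [3.14, 0.001, 2.169], 'width': 32.27, 'force': [0.269, -0.52, 5.683], 'torque': [-0.174, -0.137, 0.276]} q7 0.971 tau7 -0.289
```

Request:
step_arm(deltas=[[[0, 0, 0, 0, 0, 0, -0.03], [0, 0, 0, 0, 0, 0, 0], [0, 0, 0, 0, 0, 0, 0]]])

```text
clock: 23.92
eef_pos: [520.1, 63.3, 96.1]
tool_rot: [3.14, 0.001, 2.139]
force: [1.0, -1.4, 5.6]
width: 32.5
```

```bash
python3 tq.py
```

```text
{'clock': 23.917, 'eef_pos': [520.112, 63.301, 96.074], 'tool_rot': [3.14, 0.001, 2.139], 'width': 32.493, 'force': [1.023, -1.391, 5.576], 'torque': [-0.234, -0.124, 0.257]} q7 0.949 tau7 -0.298
```

Request:
step_arm(deltas=[[[0, 0, 0, 0, 0, 0, -0.03], [0, 0, 0, 0, 0, 0, 0], [0, 0, 0, 0, 0, 0, 0]]])

```text
clock: 24.17
eef_pos: [520.1, 63.4, 96.1]
tool_rot: [3.14, 0.0, 2.108]
force: [0.4, -0.3, 5.4]
width: 32.6
```

```bash
python3 tq.py
```

```text
{'clock': 24.167, 'eef_pos': [520.139, 63.379, 96.056], 'tool_rot': [3.14, 0.0, 2.108], 'width': 32.638, 'force': [0.414, -0.29, 5.401], 'torque': [-0.059, -0.225, 0.248]} q7 0.927 tau7 -0.307
```

Request:
step_arm(deltas=[[[0, 0, 0, 0, 0, 0, -0.03], [0, 0, 0, 0, 0, 0, 0], [0, 0, 0, 0, 0, 0, 0]]])

```text
clock: 24.42
eef_pos: [520.2, 63.3, 96.1]
tool_rot: [3.14, 0.0, 2.078]
force: [0.1, 0.5, 4.5]
width: 32.1
```

```bash
python3 tq.py
```

```text
{'clock': 24.417, 'eef_pos': [520.18, 63.344, 96.057], 'tool_rot': [3.14, 0.0, 2.078], 'width': 32.144, 'force': [0.148, 0.479, 4.463], 'torque': [-0.092, -0.184, 0.284]} q7 0.905 tau7 -0.314
```

Request:
step_arm(deltas=[[[0, 0, 0, 0, 0, 0, -0.03], [0, 0, 0, 0, 0, 0, 0], [0, 0, 0, 0, 0, 0, 0]]])

```text
clock: 24.67
eef_pos: [520.2, 63.4, 96.1]
tool_rot: [3.14, 0.0, 2.048]
force: [1.6, 0.0, 5.6]
width: 33.0
```

```bash
python3 tq.py
```

```text
{'clock': 24.667, 'eef_pos': [520.206, 63.384, 96.057], 'tool_rot': [3.14, 0.0, 2.048], 'width': 33.029, 'force': [1.576, 0.001, 5.617], 'torque': [0.007, -0.269, 0.265]} q7 0.883 tau7 -0.315
```

Request:
step_arm(deltas=[[[0, 0, 0, 0, 0, 0, -0.03], [0, 0, 0, 0, 0, 0, 0], [0, 0, 0, 0, 0, 0, 0]]])

```text
clock: 24.92
eef_pos: [520.3, 63.4, 96.1]
tool_rot: [3.139, 0.0, 2.018]
force: [0.9, -0.2, 5.9]
width: 32.8
```

```bash
python3 tq.py
```

```text
{'clock': 24.917, 'eef_pos': [520.267, 63.405, 96.071], 'tool_rot': [3.139, 0.0, 2.018], 'width': 32.813, 'force': [0.89, -0.163, 5.911], 'torque': [0.041, -0.299, 0.194]} q7 0.861 tau7 -0.227
```

Request:
step_arm(deltas=[[[0, 0, 0, 0, 0, 0, 0], [0, 0, 0, 0, 0, 0, 0], [0, 0, 0, 0, 0, 0, 0]]])

```text
clock: 25.17
eef_pos: [520.2, 63.4, 96.1]
tool_rot: [3.139, 0.0, 2.017]
force: [1.6, 0.5, 5.2]
width: 32.6
```

```bash
python3 tq.py; python3 tip.py wrist23
```

```text
{'clock': 25.167, 'eef_pos': [520.249, 63.411, 96.076], 'tool_rot': [3.139, 0.0, 2.017], 'width': 32.592, 'force': [1.597, 0.467, 5.161], 'torque': [0.001, -0.29, 0.018]} q7 0.86 tau7 -0.016
tip [ 12.7 -11.5 -26.9]
tip [-3.  51.7 60.8]
{'clock': np.float64(25.167), 'eef_pos': array([520.249,  63.411,  96.076]), 'tool_rot': array([3.139, 0.   , 2.017]), 'width': np.float64(32.592), 'force': array([1.597, 0.467, 5.161]), 'torque': array([ 0.001, -0.29 ,  0.018])}
```

View pics/wrist23.png

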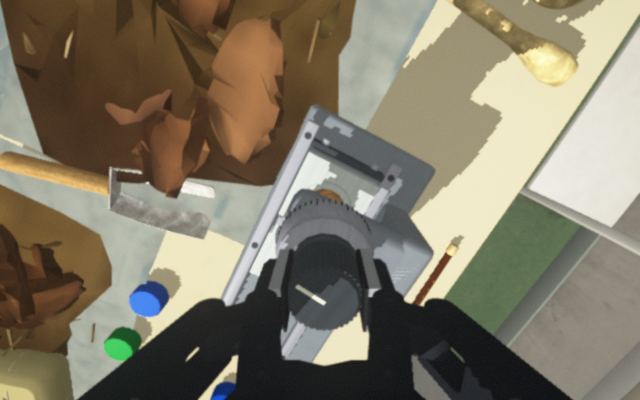

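Request:
step_arm(deltas=[[[0.45, 0, 0, 0, 0, 0, 0], [0.6, 0, 0, 0, 0, 0, 0], [0.6, 0, 0, 0, 0, 0, 0], [0.6, 0, 0, 0, 0, 0, 0], [0.6, 0, 0, 10, 0, 0, 0], [0.6, 0, 0, 20, 0, 0, 0], [0.6, 0, 0, 30, 0, 0, 0], [0.6, 0, -10, 30, 0, 0, 0], [0.6, 0, -10, 0, 0, 0, 0], [0.6, 0, 0, 0, 0, 0, 0]]])

```text
clock: 26.05
eef_pos: [520.4, 40.3, 188.0]
tool_rot: [3.138, 0.002, 2.015]
force: [-0.1, 0.2, -0.2]
width: 51.3
```

```bash
python3 tq.py; python3 -c "
from h import *
a=grab('wrist','wrist24');b=grab('side','side24');c=grab('scene','scene24')
cv2.imwrite('pics/crop12.png',np.hstack([cv2.resize(x,(400,400),interpolation=cv2.INTER_CUBIC) for x in(c[1][110:210,230:330],b[1][190:290,250:350])])[:,:,::-1])"
```

```text
{'clock': 26.05, 'eef_pos': [520.383, 40.338, 187.976], 'tool_rot': [3.138, 0.002, 2.015], 'width': 51.344, 'force': [-0.078, 0.173, -0.193], 'torque': [-0.072, 0.013, -0.025]} q7 0.792 tau7 0.131
```

View pics/wrist24.png

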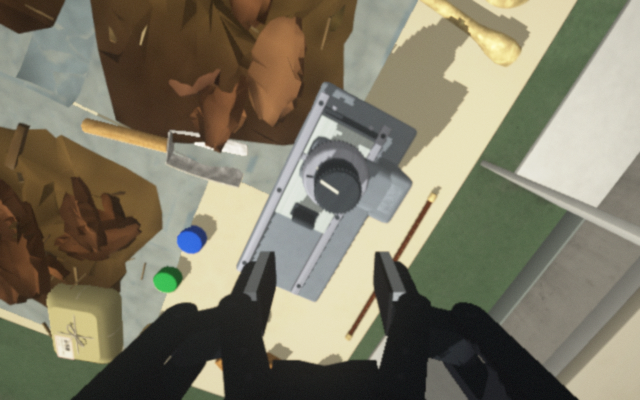

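View pics/crop12.png

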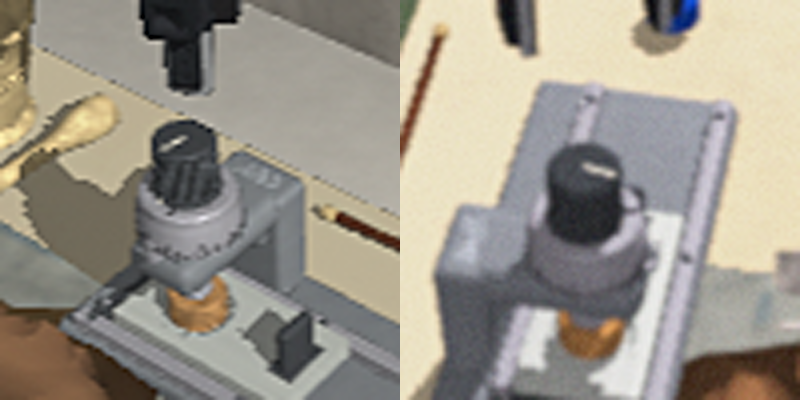

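```bash
python3 -c "
from h import *
c,im,d=load('wrist24')
cv2.imwrite('pics/crop13.png',cv2.resize(im[130:230,280:400],None,fx=6,fy=6,interpolation=cv2.INTER_CUBIC)[:,:,::-1])"
```

```text
(no output)
```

View pics/crop13.png

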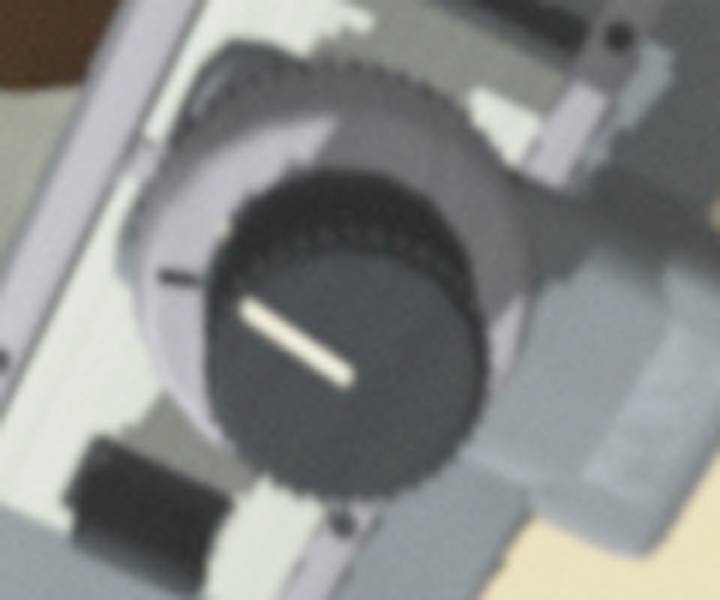

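```bash
python3 -c "
from h import *
c,im,d=load('wrist24')
A=np.array([519.45,62.6])
P=onz(c,[[309.7,176.3],[317.2,168.3]],121.5)
Q=onz(c,[[320.8,181.2],[338,193]],153)
print(P,Q)
for p in list(P)+list(Q[:1]):
    v=p[:2]-A;print(np.hypot(*v),np.degrees(np.arctan2(v[1],v[0])))
v=Q[0]-Q[1];print('line dir',np.degrees(np.arctan2(v[1],v[0])))
"
```

```text
[[498.98558789  57.12692303 121.5       ]
 [501.60998218  65.52269694 121.5       ]] [[505.0931871   65.29025593 153.        ]
 [519.55644672  62.71993107 153.        ]]
21.18364309130138 -165.0270287941403
18.07784260327603 170.69599028152606
14.60669550967446 169.38669258221455
line dir 169.92293993184992
```

```bash
python3 -c "
from h import *
s=ctrl.read_state();print(s['clock'],s['force'],s['qd'].round(3));print(ctrl.finish_job())"
```

```text
26.2 [ 0.28145223  0.37006058 -0.47975205] [-0.006  0.014 -0.01   0.    -0.    -0.     0.001]
the job is handed in; nothing more can be done
None
```

I laid the round brown tablet flat in the recess and pushed the stage home. Then I turned the knob clockwise to the first click, let go and backed clear. The job was handed in at 26.2 s of the 72 s allowed.

**Last checks**
- **Seating:** before the push, the tablet stood 13.9 mm out of the recess and was within about 1 mm of its centre.
- **Stage home:** it stopped moving against rising force. The tab measured 70 mm from the spindle axis.
- **Click:** joint 7's torque read 0.14 N m during free feed and climbed to 0.315 N m. It fell to about 0.02 N m at the jump, and I stopped there.
- **Marks with the knob free:** they stand about 24–25° apart, or 7.9–8.1 mm. That is at the low edge of the 8–10 mm expected after one click, well clear of the no-click and two-click ranges.
- **Clamped:** the last camera views show the tablet under the spindle, with the robot touching nothing.

**Disagreements**
- **Fingertip position:** `ctrl.finger_overhang` puts the fingertips 8 mm ahead of the TCP. The wrist and scene cameras both showed them about 32 mm behind it, so I set heights from the pictures.
- **Contact with the gauge:** while lowering the tablet, a gripper elbow seems to have touched the drum with about 6 N. I turned the hand and the force went away; the marks still coincided afterwards.

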